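# Load a chromatography column into a vee cradle

## Task

Clear the small bottle off the cradle's sloping deck and stand it upright on the bench. Then lay the steel column across the middle of the deck, parallel to the vee and with its blue end on the cradle's blue-marked side, and let it go, so that it rolls under the guard into the vee and settles there by itself, untouched. Only then slide the jaw by its black post until its roller clamps the column, and let go, without disturbing the other things on the bench.

Things in the scene. Friction and masses are not known exactly. Their poses are not given: they have to be found in the camera images.
- cradle: Fixed aluminium vee cradle, 230 (x) x 110 (y) mm. Origin on the bench under the middle of the vee; +x is the rolling direction (deck, vee, jaw), z up. Flat deck from x=-110 to -18 mm, sloping 4 degrees down towards the vee: 40.4 mm above the bench at its upper end, 34 mm at the vee. The deck's +y edge and side are blue.
- vee (a point): Where the middle of the column lies when seated in the vee: 44.3 mm above the bench. Axes as the cradle's. The vee has 90 degrees and runs along y; its near edge is 18 mm before this point, 34 mm above the bench; its far face rises to 44 mm above the bench 28 mm beyond.
- jaw (a joint): Jaw carriage of the cradle, in m: 0 fully open, grows as it slides to the cradle's -x, towards the vee; starts between 0 and 0.008, stops at 0.050. Its roller meets a seated column at 0.040. Friction of about 5 N keeps it where it is left.
- jaw_post (a point): The place to grip on the jaw's upright black round post, on its axis, 117 mm above the bench. The post is 18 mm across and its top is 136 mm above the bench; it stands on the grey carriage (38 x 56 mm), whose top is 76 mm above the bench.
- roller: Free-turning black roller at the nose of the jaw, 20 mm across, 40 mm long along cradle y, origin at its centre, 70 mm above the bench.
- column: Loose steel chromatography column lying on its side on the bench at the left of the robot, any yaw: smooth cylinder 40 mm across and 130 mm long with a 16 mm stub, 10 mm long, at each end, about 0.3 kg; one end cap is blue, the other white. Its axis is its own y, blue end towards +y.
- column_mid (a point): Middle of the column, on its axis.
- column_blue (a point): Centre of the column's blue end, on its axis, 65 mm from the middle.
- bottle: Small white bottle with a red cap, 34 mm across and 80 mm tall, about 0.06 kg, standing on the cradle's deck at the start, in the column's way; origin at the centre of its foot.
- bottle_mid (a point): Centre of the bottle, half-way up.
- dish_mid (a point): Bystander: red petri dish, 91 mm across, 16 mm tall; its centre.
- timer_mid (a point): Bystander: white timer, 70 x 78 x 34 mm; its centre.
- beaker_mid (a point): Bystander: clear beaker, 79 mm across, 92 mm tall; its centre.
- flask_mid (a point): Bystander: conical flask, 67 mm across, 115 mm tall; its centre.
- jar_mid (a point): Bystander: white jar with a blue cap, 68 mm across, 102 mm tall; its centre.
- guard (a point): Middle of the top of the fixed clear guard plate over the vee: it covers cradle x=-16 to +36, y=-52 to +52 mm; underside 84 mm, top 88 mm above the bench, so the column can only enter the vee by rolling down the deck.
- hotplate (a point): Middle of the upper front edge of the fixed blue-fronted hotplate, 90 mm above the bench; the hotplate spans 175 mm to either side along y, and lies behind this edge.
- deck (a point): Where to lay the column's middle: on the surface of the deck, 70 mm before the vee's middle, 37.6 mm above the bench. A column lying there has its axis 20 mm above this point and rolls into the vee by itself once nothing holds it.

How it is judged (in metres and radians):
On the way, in this order (a step that is already met when the one before it is completed fails the run):
1. the bottle stands upright on the bench beside the cradle, released (height (world z) of bottle_mid between 0.035 and 0.045 m and angle between bottle_mid's own z axis and vertical below 0.1 rad and contact force between the fingers and bottle below 0.1 N), for 0.2 s.
2. the column has settled in the vee, blue end on the blue side, untouched, with the jaw still open (y of column_blue in the frame of vee above 0.03 m and x of column_mid in the frame of vee between -0.003 and 0.003 m and z of column_mid in the frame of vee between -0.003 and 0.003 m and angle between the y axis of column and the y axis of cradle, either way round below 0.05 rad and contact force between the fingers and column below 0.1 N and linear speed of column below 0.01 m/s and value of joint jaw below 0.02 m), for 0.3 s.
At the end, for the whole second after the job is handed in: Column at rest in the vee: axis within 3 mm and 0.05 rad of the seated line, middle within 25 mm of the cradle's middle lengthways, blue end on the blue side; jaw at 0.037 to 0.044, roller pressing over 0.5 N; bottle upright on the bench; all released (x of column_mid in the frame of vee between -0.003 and 0.003 m and z of column_mid in the frame of vee between -0.003 and 0.003 m and y of column_mid in the frame of vee between -0.025 and 0.025 m and y of column_blue in the frame of vee above 0.03 m and angle between the y axis of column and the y axis of cradle, either way round below 0.05 rad and value of joint jaw between 0.037 and 0.044 m and contact force between roller and column above 0.5 N and linear speed of column below 0.01 m/s and height (world z) of bottle_mid between 0.035 and 0.045 m and angle between bottle_mid's own z axis and vertical below 0.1 rad); the robot touches nothing.
It fails at once if a bystander is pushed more than 25 mm or knocked over (distance of any of dish_mid, timer_mid, beaker_mid, flask_mid, jar_mid from where it was at the start of the episode above 0.025 m or angle between any of beaker_mid, flask_mid, jar_mid's own z axis and vertical above 0.5 rad).
It fails at once if the bottle is knocked over (angle between bottle_mid's own z axis and vertical above 0.8 rad).
It also fails if it takes over 72 s, if anything falls off the work surface, if the arm or the gripper's body presses on something with over 40 N, if the wrist force passes 120 N, or if a joint passes its speed limit or range.

## Robot

A 6-joint arm with a two-finger parallel gripper is mounted at the origin on a cart in front of the work surface, level with it; the furniture and walls round the work are solid. World frame = base frame: x ahead of the robot, y to its left, z up, the work surface at z = 0. Lengths are in m, angles in degrees, forces in N, time in s.
With the tool pointing down it reaches from about 0.4 to 0.825 m from the base axis. Payload 7 kg.
Tool frame: the origin (TCP) lies where the fingers leave the gripper's body, on its centre line; the fingertips stand 66 mm ahead of it and the grasp point (between the pads) lies 47 mm ahead of it; z points along the fingers, y is the direction in which the jaws open and shut (so a half turn about z gives the same grasp; the last joint's range is limited). The gripper opens to 88 mm and grips with 3 to 60 N. Pads are 19 mm wide; open, the fingers measure 130 mm over their backs; the gripper's body (78 mm by 193 mm) begins 47 mm behind the grasp point.
Start: joints at [-56.488, 20.546, 0.682, 0, -70.136, -16.507], TCP at [0.197, -0.645, 0.292] pointing down, gripper open.
Joint ranges: [-176.03, 176.03], [-82.01, 121.73], [-58.28, 71.71], [-173.87, 95.51], [-174.79, -0.11], [-173.66, 173.66]. Speed limits (degrees/s): [136.94, 136.94, 172.46, 180, 180, 180].

## Interface

Orientations are given as [roll, pitch, yaw] about the fixed x, y, z axes, in that order (R = Rz(yaw) Ry(pitch) Rx(roll)).
In Python, from plant import get_obs, snapshot, close_job gives the robot as it stands.
- The arm moves only by the tool play_rows, never from a script. Its argument "series" is a list of rows, each a list of 5 numbers: the opening in per cent of the stroke, from 0 (shut) to 100 (fully open), then the shift along the tool's x, y, z in m, then the turn about the tool's z in degrees. In form: [[jaw, dx, dy, dz, spin], ...]. A call has 1 to 10 rows; each row is the pose to reach, as a shift and turn from the pose commanded when the call began, along the tool's axes at that moment; what a row does not reach only later rows make up. A row lasts 1/10 s, in which the tool goes at most 50 mm and 8.59 degrees, less where a joint would pass 70% of its speed; a pose out of reach is approached as far as the arm can. A call with a gripper value outside its range is refused whole. The fingers move at their own pace and stop on an object; the grip force is fixed at half the most. Time passes only in rows, so rows that repeat a pose let the fingers close. It gives the time, the measured TCP pose, the force and the opening at its end, in the units of the state.
- get_obs(): the state, without advancing time (a new reading comes with each control period).
- snapshot(name): name is "scene" or "top"; returns a dict with "frame" (420x560x3 uint8, red, green, blue), "z_map" (420x560 float32, m along the optical axis (not along the pixel's ray), 0 where there is no reading), "mtx" (3x3 intrinsics, pixels), "camera_from_world" (4x4, takes a point from world to camera coordinates). Camera axes: x right, y up, looking along -z (the intrinsics and any distortion apply to the point x, -y, -z); pixel columns grow to the right and rows downward; lengths in m; the calibration is good to about 2 mm. A picture is of the moment at which its call begins.
- close_job(): hands the job in, once; it reports no verdict.
The state is a dict: "clock": time; "joint_pos": joint angles; "qvel": joint speeds; "tau": joint torques, N m; "tool_pos": TCP position; "orientation": TCP orientation; "force": force on the tool from outside, world axes, zero at the start; "moment": the same for the moment, N m; "opening": finger opening in m.
Only numpy, scipy, OpenCV 4.12 (cv2) and the standard library are available. Lean on these libraries where they do the work, as an engineer would, in place of code of your own. Each camera call takes 0.05 s, during which the arm holds its last target.

## Working session

There is one attempt and no reset: what is moved stays moved. The work goes in short steps, Python scripts to look and compute and a tool call to move; the robot and the scene stay as the last step left them, time stands still between calls to the robot, and variables do not carry over. Pictures are saved under pics/ and viewed, and the job is handed in when it is done.

Besides the shell and the picture viewer there is one more tool, called as name([rows], argument=value, ...), one row to a line, values as JSON. play_rows: Moves the arm, as the interface text tells. Its arguments: {"type":"object","properties":{"series":{"type":"array"}},"required":["series"]}

```bash
ls; mkdir -p pics
cat > h.py <<'E'
import numpy as np,cv2
from plant import get_obs,snapshot,close_job
def snap(n,tag):
    s=snapshot(n); cv2.imwrite(f'pics/{tag}.png',s['frame'][:,:,::-1]); np.savez(f'pics/{tag}.npz',**s); return s
def cloud(s):
    z=s['z_map'];K=s['mtx'];v,u=np.mgrid[:z.shape[0],:z.shape[1]]
    X=(u-K[0,2])/K[0,0]*z;Y=(v-K[1,2])/K[1,1]*z
    P=np.stack([X,-Y,-z,np.ones_like(z)],-1)
    W=P@np.linalg.inv(s['camera_from_world']).T
    W=W[...,:3].copy();W[z==0]=np.nan;return W
def load(tag): return dict(np.load(f'pics/{tag}.npz'))
E
python3 - <<'E'
from h import *
o=get_obs();print(o)
for n in('scene','top'):
    s=snap(n,n+'0');print(s['mtx'],s['camera_from_world'],[k for k in s])
E
```

```text
pics
{'clock': 0.0, 'joint_pos': array([-5.64889987e+01,  2.05913889e+01,  6.31717857e-01, -1.93135588e-02,
       -7.01346421e+01, -1.65060980e+01]), 'qvel': array([-0.07129641, -0.06064807, -0.03494176, -0.04179563,  0.0633839 ,
       -0.03616806]), 'tau': array([ 1.10818610e-04, -5.82724214e+01,  2.93062305e+01,  6.99745148e+00,
        7.05741797e-03, -1.54878280e-04]), 'tool_pos': array([ 0.19725998, -0.64512627,  0.29121003]), 'orientation': array([ 1.79904415e+02, -9.39095176e-03, -1.63001667e+02]), 'force': array([ 0.36659589, -0.32597141, -0.0951857 ]), 'moment': array([-0.02638892, -0.02937099,  0.00116242]), 'opening': 0.08744486236671087}
[[428.31412892   0.         286.98251885]
 [  0.         428.31412892 209.43392449]
 [  0.           0.           1.        ]] [[-0.79268979 -0.60905917 -0.0262645   0.38496044]
 [ 0.31081165 -0.44083313  0.84205835 -0.26954616]
 [-0.52444162  0.65932775  0.53874661 -1.12305902]
 [ 0.          0.          0.          1.        ]] ['frame', 'z_map', 'mtx', 'camera_from_world']
[[487.11657321   0.         277.12131634]
 [  0.         487.11657321 211.15323024]
 [  0.           0.           1.        ]] [[ 0.01043098 -0.99987033 -0.01226833 -0.06446619]
 [ 0.99845167  0.00974421  0.05476602 -0.5533513 ]
 [-0.05463937 -0.0128206   0.99842384 -1.53794586]
 [ 0.          0.          0.          1.        ]] ['frame', 'z_map', 'mtx', 'camera_from_world']
```

View pics/scene0.png

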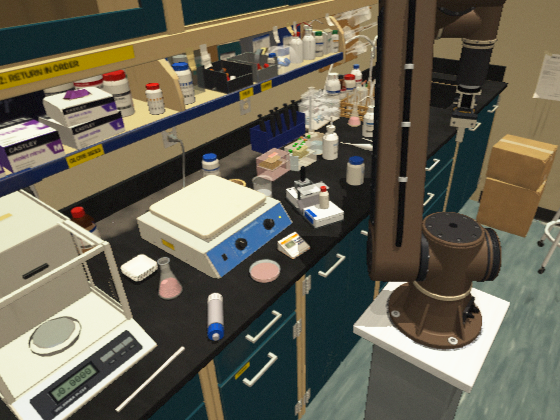

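View pics/top0.png

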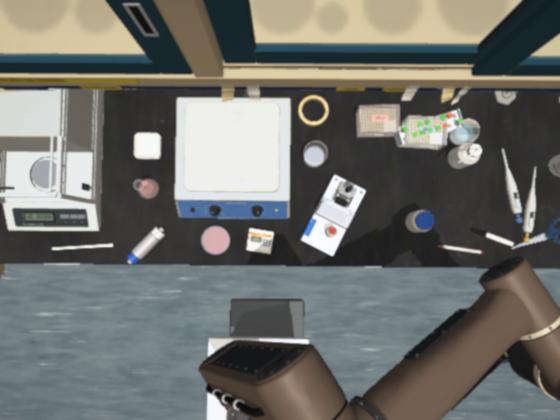

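Run:
```python
from h import *
s=load('top0');W=cloud(s)
def at(u,v): return W[v,u].round(4)
for n,p in dict(bench=(390,200),bottle=(331,231),post=(346,187),blue=(309,228),column=(146,245),colblue=(133,259),colw=(158,232),dish=(215,240),timer=(260,240),beaker=(315,153),flask=(147,187),jar=(422,221),hotf=(235,217)).items(): print(n,at(*p))
f=s['frame'][:,:,::-1]
a=cv2.resize(f[165:270,280:385],None,fx=5.5,fy=5.5,interpolation=cv2.INTER_CUBIC)
cv2.imwrite('pics/c1.png',a)
s2=load('scene0');a=cv2.resize(s2['frame'][150:240,230:350,::-1],None,fx=6,fy=6,interpolation=cv2.INTER_CUBIC);cv2.imwrite('pics/c2.png',a)
```

```text
bench [ 0.5943 -0.4213 -0.0015]
bottle [ 0.491  -0.2208  0.1159]
post [ 0.6263 -0.2694  0.0809]
blue [ 0.5009 -0.1597  0.0345]
column [0.4425 0.3488 0.0466]
colblue [0.398  0.3918 0.0354]
colw [0.4835 0.3148 0.0366]
dish [0.4601 0.1373 0.0186]
timer [ 0.4617 -0.0058  0.0229]
beaker [ 0.738  -0.1769  0.0368]
flask [0.6215 0.3428 0.073 ]
jar [ 0.524  -0.4945  0.1006]
hotf [0.5334 0.0738 0.0291]
```

View pics/c1.png

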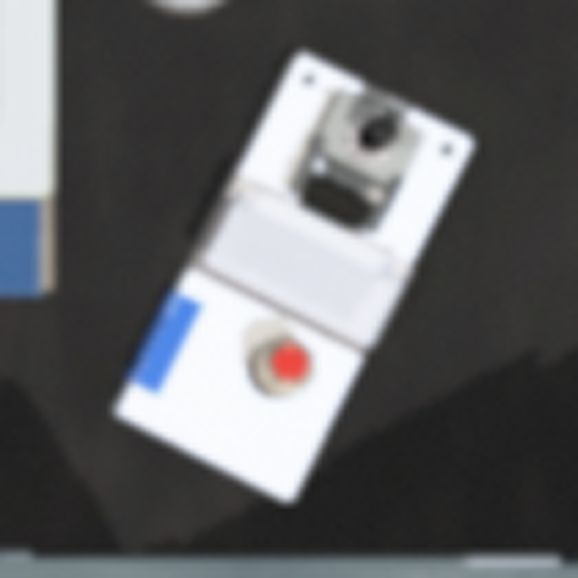

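View pics/c2.png

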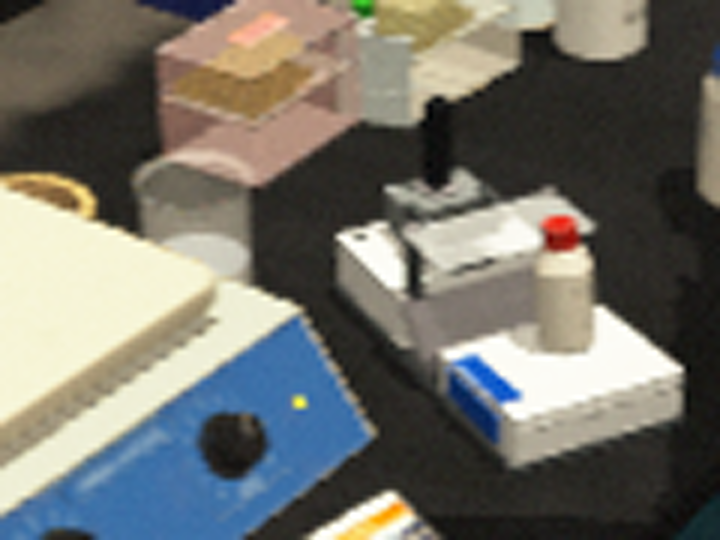

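```bash
cat >> h.py <<'E'
def proj(s,P):
    P=np.atleast_2d(P);C=np.c_[P,np.ones(len(P))]@s['camera_from_world'].T
    K=s['mtx'];return np.c_[K[0,2]+K[0,0]*C[:,0]/-C[:,2],K[1,2]+K[1,1]*-C[:,1]/-C[:,2]]
def ray(s,uv,z):
    K=s['mtx'];M=np.linalg.inv(s['camera_from_world']);d=M[:3,:3]@np.array([(uv[0]-K[0,2])/K[0,0],-(uv[1]-K[1,2])/K[1,1],-1]);o=M[:3,3]
    return o+d*(z-o[2])/d[2]
E
python3 - <<'E'
from h import *
from scipy.optimize import least_squares
t=load('top0');sc=load('scene0')
c1=lambda x,y:(280+x/5.5-.41,165+y/5.5-.41)
c2=lambda x,y:(230+x/6-.42,150+y/6-.42)
obsT=[((-.110,.055,.0404),c1(113,410)),((-.110,-.055,.0404),c1(292,503)),((.120,.055,.044),c1(300,50)),((.120,-.055,.044),c1(476,145))]
obsS=[((-.110,.055,.0404),c2(513,420)),((-.110,-.055,.0404),c2(685,372)),((-.018,.055,.034),c2(440,352)),((-.110,.055,0),c2(515,467))]
def tr(p,P): c,s=np.cos(p[2]),np.sin(p[2]);P=np.array(P);return np.c_[p[0]+c*P[:,0]-s*P[:,1],p[1]+s*P[:,0]+c*P[:,1],P[:,2]]
def res(p,which):
    r=[]
    for s,o in which: r.append((proj(s,tr(p,[a for a,b in o]))-np.array([b for a,b in o])).ravel())
    return np.concatenate(r)
for w in ([(t,obsT)],[(sc,obsS)],[(t,obsT),(sc,obsS)]):
    q=least_squares(res,[.55,-.22,-.47],args=(w,));print(q.x,np.degrees(q.x[2]));print(res(q.x,w).round(1))
# segment bottle cap
for s,z in((t,.117),(sc,.117)):
    hsv=cv2.cvtColor(s['frame'],cv2.COLOR_RGB2HSV);m=((hsv[...,0]<8)|(hsv[...,0]>172))&(hsv[...,1]>140)&(hsv[...,2]>90)
    n,l,st,ce=cv2.connectedComponentsWithStats(m.astype(np.uint8))
    for i in range(1,n):
        if st[i,4]>8: print(st[i],ce[i],ray(s,ce[i],z))
# column
W=cloud(t);x=W[...,0];y=W[...,1];z=W[...,2]
m=(z>.012)&(z<.06)&(x>.36)&(x<.52)&(y>.27)&(y<.44)
u=np.argwhere(m);print(len(u),u.min(0),u.max(0))
P=W[m];print(P.mean(0),P[:,2].max());c=P[:,:2]-P[:,:2].mean(0);U,S,V=np.linalg.svd(c,full_matrices=False);print(V,np.degrees(np.arctan2(V[0,1],V[0,0])))
a=c@V[0];b=c@V[1];print(np.percentile(a,[0,2,98,100]),np.percentile(b,[0,2,98,100]))
a=cv2.resize(t['frame'][215:275,110:190,::-1],None,fx=9,fy=9,interpolation=cv2.INTER_CUBIC);cv2.imwrite('pics/c3.png',a)
E
```

```text
[ 0.53807389 -0.23262646 -0.47139059] -27.008691188176687
[ 0.5  0.2 -0.7 -0.3  0.4  0.6 -0.3 -0.5]
[ 0.53767969 -0.23229392 -0.48984242] -28.065903256111383
[ 0.2 -0.5 -0.  -0.5  0.2 -0.7 -0.3  1.6]
[ 0.53841284 -0.23221231 -0.47582647] -27.26284866452337
[ 0.3 -0.  -1.  -0.4  0.5  0.5 -0.3 -0.5  0.5 -0.5  0.  -0.8  0.2 -0.7
  0.   1.5]
[330 228   5   5  21] [332.         230.38095238] [ 0.49284024 -0.22360548  0.117     ]
[296  32   4   4  12] [297.75        33.41666667] [ 2.17096002 -2.35327905  0.117     ]
[263  63   6   5  21] [265.66666667  65.14285714] [ 1.71045401 -1.36565463  0.117     ]
[257  64   3   5  13] [258.15384615  65.76923077] [ 1.7429844  -1.32665602  0.117     ]
[ 74  70  52  16 287] [105.95470383  77.80836237] [ 2.3754893  -0.59317281  0.117     ]
[344  74  11   6  57] [349.22807018  76.66666667] [ 1.10210748 -1.42192363  0.117     ]
[227  76   3   5  12] [227.75        78.08333333] [ 1.71013898 -1.00408423  0.117     ]
[146  83  13   7  82] [152.07317073  85.97560976] [ 1.97644678 -0.64213593  0.117     ]
[341  89   5   2   9] [342.77777778  89.44444444] [ 1.0032945  -1.18516432  0.117     ]
[321 186   6   6  29] [322.96551724 188.51724138] [ 0.4861938  -0.20587774  0.117     ]
[ 71 207  14  11 125] [ 77.376 211.96 ] [1.04369569 0.36617811 0.117     ]
568 [227 125] [264 164]
[0.4404657  0.3528166  0.03404581] 0.047638641109138735
[[-0.72477684  0.68898369]
 [-0.68898369 -0.72477684]] 136.4502870743703
[-0.0733656  -0.06673556  0.06744877  0.07739693] [-0.09180078 -0.02010226  0.01707896  0.01836207]
```

View pics/c3.png

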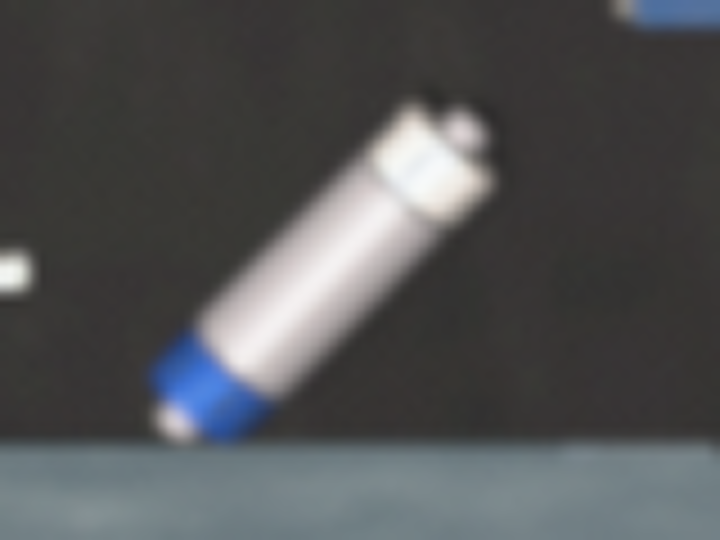

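Run:
```python
from h import *
from scipy.optimize import least_squares
t=load('top0');s=load('scene0')
C=np.array([.538,-.2325]);a=np.radians(-27.2);R=np.array([[np.cos(a),-np.sin(a)],[np.sin(a),np.cos(a)]])
for S in(t,s):
    W=cloud(S);L=(W[...,:2]-C)@R;z=W[...,2]
    m=(abs(L[...,0]+.045)<.03)&(abs(L[...,1]+.01)<.035)&(z>.048)&(z<.125)
    P=np.c_[L[m],z[m]];print(len(P),P.min(0),P.max(0))
    for lo,hi in((.045,.06),(.06,.075),(.075,.09),(.09,.105),(.105,.125)):
        k=(P[:,2]>lo)&(P[:,2]<=hi);
        if k.sum()>4: print(lo,k.sum(),P[k].mean(0).round(4),(np.ptp(P[k],axis=0)).round(3))
    k=(P[:,2]<.085)
    if k.sum()>15:
        Q=P[k][:,:2];q=least_squares(lambda c:np.hypot(*(Q-c).T)-.017,[-.045,-.01],loss='soft_l1',f_scale=.002);print('circle',q.x)
    m=(abs(L[...,0]-.085)<.04)&(abs(L[...,1])<.03)&(z>.09)&(z<.15)
    P=np.c_[L[m],z[m]];print('post',len(P),P.mean(0),P.min(0),P.max(0))
    k=P[:,2]>.125
    if k.any():print(P[k].mean(0))
    m=(abs(L[...,0]-.085)<.06)&(abs(L[...,1])<.045)&(z>.068)&(z<.084)
    P=np.c_[L[m],z[m]];print('carr',len(P),P.mean(0),np.percentile(P,[2,98],axis=0))
```

```text
129 [-0.06314207 -0.0449187   0.04846638] [-0.01503763  0.02219536  0.12291208]
0.045 7 [-0.0568 -0.006   0.054 ] [0.018 0.02  0.012]
0.06 5 [-0.0529 -0.008   0.07  ] [0.025 0.021 0.007]
0.075 28 [-0.0399 -0.0091  0.086 ] [0.046 0.053 0.013]
0.09 47 [-0.044  -0.0139  0.0953] [0.047 0.065 0.014]
0.105 42 [-0.045  -0.0149  0.1147] [0.02  0.018 0.018]
circle [-0.04599478 -0.01577326]
post 44 [0.08627877 0.00018957 0.12636017] [ 0.06997199 -0.02467241  0.09011067] [0.09719042 0.00888722 0.14114892]
[ 8.80316241e-02 -4.21895345e-05  1.34467359e-01]
carr 317 [0.07057139 0.00020594 0.07700067] [[ 0.02920052 -0.02732187  0.07044925]
 [ 0.10634246  0.02723896  0.08329085]]
173 [-0.06767711 -0.04443862  0.04873115] [-0.01633243  0.02115076  0.11714257]
0.045 26 [-0.0574 -0.0041  0.0541] [0.024 0.031 0.011]
0.06 39 [-0.0569 -0.0038  0.067 ] [0.026 0.037 0.015]
0.075 43 [-0.0514 -0.0016  0.0829] [0.048 0.066 0.015]
0.09 38 [-0.0525 -0.0042  0.0963] [0.026 0.028 0.014]
0.105 27 [-0.0468 -0.0044  0.1118] [0.018 0.019 0.012]
circle [-0.04512927 -0.00909407]
post 62 [0.08458557 0.00712805 0.11523215] [ 0.07801608 -0.00353692  0.09257214] [0.09650776 0.01602802 0.13735423]
[0.08568595 0.00649612 0.13131992]
carr 108 [0.07588611 0.00912964 0.07598762] [[ 0.03867242 -0.0221513   0.06960212]
 [ 0.10612244  0.03463016  0.0836775 ]]
```

```bash
cat >> h.py <<'E'
C=np.array([.538,-.2325]);YAW=-27.2
def cw(x,y):
    a=np.radians(YAW);return C+np.array([np.cos(a)*x-np.sin(a)*y,np.sin(a)*x+np.cos(a)*y])
def delta(p,ydir=None):
    from scipy.spatial.transform import Rotation as Ro
    o=get_obs();R=Ro.from_euler('xyz',o['orientation'],degrees=True).as_matrix()
    d=R.T@(np.array(p)-o['tool_pos']);cur=np.degrees(np.arctan2(R[1,1],R[0,1]))
    sp=None
    if ydir is not None: sp=(-(ydir-cur)+90)%180-90   # spin about tool z (down)
    print('t',o['clock'],'pos',o['tool_pos'].round(4),'rpy',o['orientation'].round(2),'j',o['joint_pos'].round(1),'open',o['opening'],'F',o['force'].round(1));print('delta',d.round(4),'spin',sp)
E
python3 - <<'E'
from h import *
print(cw(-.047,-.012))
delta([*cw(-.047,-.012),.25],90+YAW)
E
```

```text
[ 0.49071226 -0.22168939]
t 0.1 pos [ 0.1973 -0.6452  0.2913] rpy [ 1.7992e+02 -1.0000e-02 -1.6300e+02] j [-56.5  20.6   0.6  -0.  -70.1 -16.5] open 0.08777903036511876 F [-0.3 -0.1  0.7]
delta [-0.4044  0.3191  0.0417] spin 44.20095602127017
```

play_rows([
  [100,-0.04,0.032,0.0,4],
  [100,-0.08,0.064,0.0,9],
  [100,-0.12,0.095,0.0,13],
  [100,-0.16,0.127,0.0,18],
  [100,-0.2,0.159,0.01,22],
  [100,-0.24,0.19,0.01,27],
  [100,-0.28,0.222,0.02,31],
  [100,-0.32,0.254,0.03,36],
  [100,-0.36,0.286,0.04,40],
  [100,-0.395,0.312,0.04,44.2],
])

```text
clock: 1.1
tool_pos: [0.4799, -0.235, 0.2514]
orientation: [-180.0, -0.1, 152.6]
force: [1.9, -1.1, 0.0]
opening: 0.0875
```

Run:
```python
from h import *
delta([*cw(-.047,-.012),.127],90+YAW)
```

```text
t 1.1 pos [ 0.4799 -0.235   0.2514] rpy [-1.7999e+02 -9.0000e-02  1.5263e+02] j [  -5.1    9.2  -20.4   -0.   -60.5 -112.3] open 0.08754455661217159 F [ 1.9 -1.1  0. ]
delta [-0.0037  0.0169  0.1244] spin -0.17265370248163947
```

play_rows([
  [100,-0.004,0.012,0.03,0],
  [100,-0.004,0.012,0.06,0],
  [100,-0.004,0.012,0.06,0],
])

```text
clock: 1.4
tool_pos: [0.4868, -0.227, 0.1886]
orientation: [-179.9, -0.4, 152.8]
force: [-0.9, -0.4, -0.0]
opening: 0.0875
```

Run:
```python
from h import *
delta([*cw(-.047,-.012),.127],90+YAW)
snap('scene','s1')
s=load('s1');cv2.imwrite('pics/s1c.png',cv2.resize(s['frame'][130:250,220:380,::-1],None,fx=4.5,fy=4.5,interpolation=cv2.INTER_CUBIC))
```

```text
t 1.4 pos [ 0.4868 -0.227   0.1886] rpy [-179.89   -0.42  152.84] j [-4.10e+00  1.32e+01 -2.45e+01 -1.00e-01 -5.28e+01 -1.13e+02] open 0.0874502724490256 F [-0.9 -0.4 -0. ]
delta [-0.0015  0.0067  0.0616] spin 0.04054454016720399
```

View pics/s1c.png

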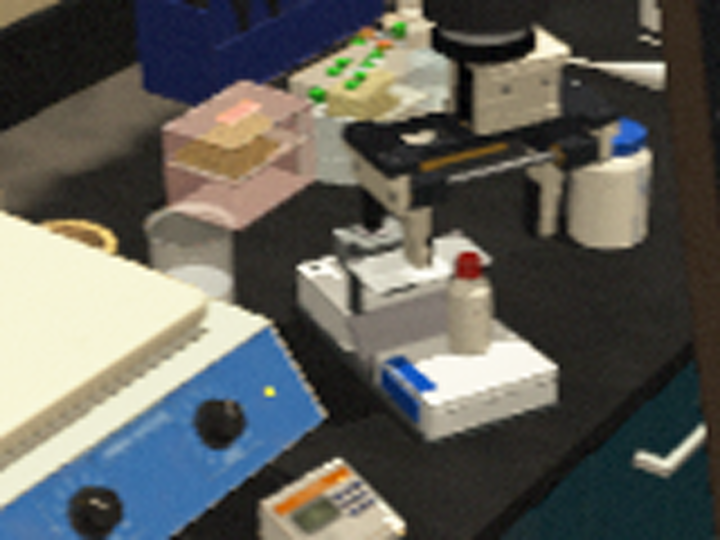

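play_rows([
  [100,-0.0015,0.0067,0.0,0],
  [100,-0.0015,0.0067,0.03,0],
  [100,-0.0015,0.0067,0.05,0],
  [100,-0.0015,0.0067,0.062,0],
  [100,-0.0015,0.0067,0.062,0],
])

```text
clock: 1.95
tool_pos: [0.4932, -0.2232, 0.1302]
orientation: [-180.0, -0.0, 152.8]
force: [-0.5, 0.0, -0.6]
opening: 0.0877
```

Run:
```python
from h import *
delta([*cw(-.047,-.012),.127],90+YAW)
snap('scene','s2')
s=load('s2');cv2.imwrite('pics/s2c.png',cv2.resize(s['frame'][130:250,220:380,::-1],None,fx=4.5,fy=4.5,interpolation=cv2.INTER_CUBIC))
```

```text
t 1.95 pos [ 0.4932 -0.2232  0.1302] rpy [-1.7998e+02 -5.0000e-02  1.5277e+02] j [  -3.6   17.5  -27.9    0.   -44.7 -113.6] open 0.0876927904283437 F [-0.5  0.  -0.6]
delta [0.0029 0.0002 0.0032] spin -0.03143149870658135
```

View pics/s2c.png

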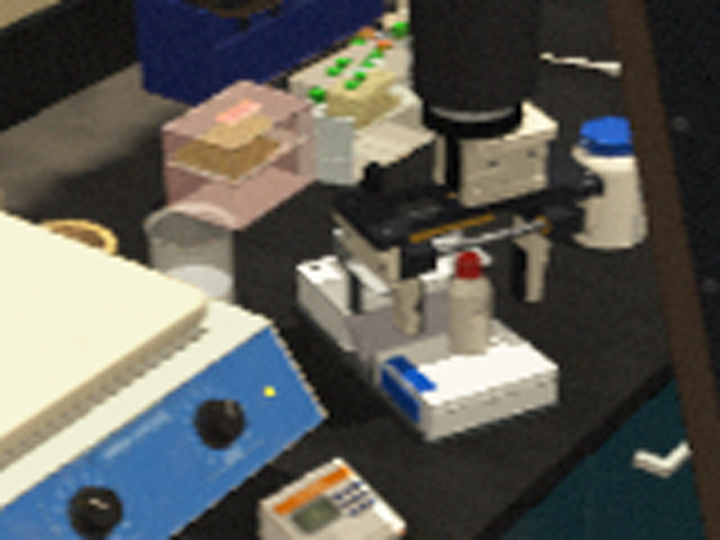

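play_rows([
  [100,0.003,0.0,0.004,0],
  [45,0.003,0.0,0.004,0],
  [20,0.003,0.0,0.004,0],
  [10,0.003,0.0,0.004,0],
  [10,0.003,0.0,0.004,0],
  [10,0.003,0.0,0.004,0],
  [10,0.003,0.0,0.004,0],
  [10,0.003,0.0,0.004,0],
])

```text
clock: 2.8
tool_pos: [0.4907, -0.2216, 0.1265]
orientation: [-180.0, -0.0, 152.8]
force: [-0.8, -0.1, -0.4]
opening: 0.0375
```

Run:
```python
from h import *
print(cw(-.065,-.14))
delta([*cw(-.065,-.14),.25],90+YAW)
```

```text
[ 0.41619423 -0.32730693]
t 2.8 pos [ 0.4907 -0.2216  0.1265] rpy [-180.     -0.    152.81] j [  -3.4   17.5  -28.5    0.   -44.  -113.8] open 0.03754656734506109 F [-0.8 -0.1 -0.4]
delta [ 0.0179 -0.1281 -0.1235] spin 0.006555788077434954
```

play_rows([
  [10,0.0,0.0,0.0,0],
  [10,0.0,0.0,0.0,0],
  [10,0.0,0.0,0.0,0],
])

```text
clock: 3.1
tool_pos: [0.4906, -0.2216, 0.1264]
orientation: [-180.0, -0.0, 152.8]
force: [0.3, 0.1, -0.2]
opening: 0.0332
```

Run:
```python
from h import *
delta([*cw(-.03,-.165),.21],90+YAW)
t=load('top0');print(cloud(t)[255:268:2,390],cloud(t)[255:268:2,350][:,0])
```

```text
t 3.1 pos [ 0.4906 -0.2216  0.1264] rpy [-180.     -0.    152.81] j [  -3.4   17.5  -28.5   -0.   -44.  -113.8] open 0.03321893448299027 F [ 0.3  0.1 -0.2]
delta [-0.0171 -0.153  -0.0836] spin 0.005837259197676303
[[ 4.18243799e-01 -4.19566774e-01  4.68183188e-03]
 [ 4.11926913e-01 -4.19388914e-01  5.43162352e-03]
 [ 4.05208842e-01 -4.21409181e-01 -3.88394564e-03]
 [ 3.99081536e-01 -4.20195054e-01  1.61098131e-03]
 [ 3.92761721e-01 -4.20053374e-01  2.19514079e-03]
 [ 3.86429974e-01 -4.19992196e-01  2.41070510e-03]
 [ 3.79956889e-01 -4.20490151e-01  6.55618105e-05]] [0.41657163 0.41040545 0.4038465  0.39751134 0.39117726 0.38484779
 0.32441447]
```

play_rows([
  [10,0.0,0.0,-0.03,0],
  [10,0.0,0.0,-0.07,0],
  [10,0.0,-0.02,-0.084,0],
  [10,-0.005,-0.06,-0.084,0],
  [10,-0.01,-0.1,-0.084,0],
  [10,-0.017,-0.135,-0.084,0],
  [10,-0.017,-0.153,-0.084,0],
  [10,-0.017,-0.153,-0.05,0],
  [10,-0.017,-0.153,-0.02,0],
  [10,-0.017,-0.153,0.0,0],
])

```text
clock: 4.1
tool_pos: [0.4347, -0.3653, 0.1244]
orientation: [180.0, -0.1, 152.7]
force: [-0.5, -0.4, -0.8]
opening: 0.0332
```

Run:
```python
from h import *
delta([*cw(-.03,-.165),.092],90+YAW)
snap('scene','s3')
s=load('s3');cv2.imwrite('pics/s3c.png',cv2.resize(s['frame'][130:250,220:380,::-1],None,fx=4.5,fy=4.5,interpolation=cv2.INTER_CUBIC))
```

```text
t 4.1 pos [ 0.4347 -0.3653  0.1244] rpy [ 1.7999e+02 -1.2000e-01  1.5274e+02] j [-20.3  20.1 -24.8  -0.  -45.3 -96.9] open 0.03315124864040803 F [-0.5 -0.4 -0.8]
delta [-0.0013  0.0004  0.0324] spin -0.06482070437937182
```

View pics/s3c.png

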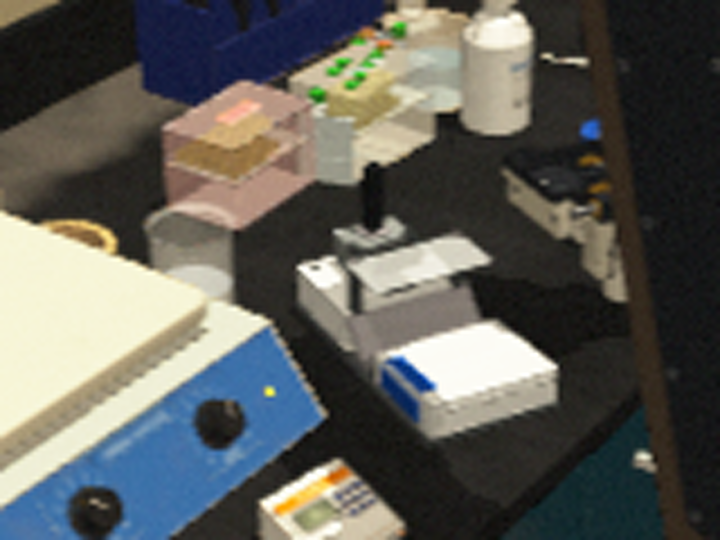

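Bottle is off the deck (cradle clear at about 470,370); the arm hides it. Lowering until contact.

play_rows([
  [10,0.0,0.0,0.015,0],
  [10,0.0,0.0,0.025,0],
  [10,0.0,0.0,0.03,0],
  [10,0.0,0.0,0.032,0],
  [10,0.0,0.0,0.032,0],
])

```text
clock: 4.65
tool_pos: [0.436, -0.3655, 0.0947]
orientation: [-180.0, 0.0, 152.8]
force: [-0.5, 0.5, 0.6]
opening: 0.033
```

play_rows([
  [10,0.0,0.0,0.0015,0],
  [10,0.0,0.0,0.0015,0],
])

```text
clock: 4.85
tool_pos: [0.436, -0.3655, 0.0934]
orientation: [180.0, 0.0, 152.8]
force: [-0.4, -0.7, -0.6]
opening: 0.0331
```

play_rows([
  [10,0.0,0.0,0.001,0],
  [10,0.0,0.0,0.001,0],
])

```text
clock: 5.05
tool_pos: [0.4359, -0.3655, 0.0921]
orientation: [180.0, 0.0, 152.8]
force: [-0.0, -0.5, -0.6]
opening: 0.0331
```

play_rows([
  [10,0.0,0.0,0.001,0],
  [10,0.0,0.0,0.001,0],
])

```text
clock: 5.25
tool_pos: [0.436, -0.3655, 0.0911]
orientation: [-180.0, 0.0, 152.8]
force: [0.1, 0.7, 1.8]
opening: 0.033
```

play_rows([
  [10,0.0,0.0,0.001,0],
  [10,0.0,0.0,0.001,0],
])

```text
clock: 5.45
tool_pos: [0.4361, -0.3656, 0.0909]
orientation: [-180.0, 0.0, 152.8]
force: [-2.0, 1.7, 8.9]
opening: 0.0334
```

play_rows([
  [10,0.0,0.0,-0.0005,0],
  [40,0.0,0.0,-0.0005,0],
  [50,0.0,0.0,-0.0005,0],
  [60,0.0,0.0,-0.0005,0],
  [70,0.0,0.0,-0.0005,0],
  [80,0.0,0.0,-0.0005,0],
  [80,0.0,0.0,-0.0005,0],
  [80,0.0,0.0,-0.0005,0],
])

```text
clock: 6.25
tool_pos: [0.4358, -0.3655, 0.0904]
orientation: [-180.0, -0.0, 152.8]
force: [0.3, 0.2, 0.0]
opening: 0.0694
```

play_rows([
  [80,0.0,0.0,-0.02,0],
  [90,0.0,0.0,-0.05,0],
  [100,0.0,0.0,-0.1,0],
  [100,0.0,0.0,-0.15,0],
  [100,0.0,0.0,-0.2,0],
  [100,0.0,0.0,-0.2,0],
])

```text
clock: 6.85
tool_pos: [0.4382, -0.3671, 0.2986]
orientation: [-179.9, 0.7, 152.9]
force: [0.3, -0.6, -0.3]
opening: 0.0876
```

Run:
```python
from h import *
s=snap('top','t4');snap('scene','s4')
cv2.imwrite('pics/t4c.png',cv2.resize(s['frame'][150:270,270:430,::-1],None,fx=4.5,fy=4.5,interpolation=cv2.INTER_CUBIC))
# column pose
ax=136.45
delta([.4405,.3528,.27],ax-90)
```

```text
t 6.95 pos [ 0.4362 -0.3655  0.2922] rpy [179.96   0.2  152.8 ] j [-20.3  10.5 -13.1  -0.  -66.2 -96.9] open 0.08789413203841756 F [-0.4  0.9 -0.7]
delta [0.3246 0.6408 0.0215] spin 16.34955164220925
```

View pics/t4c.png

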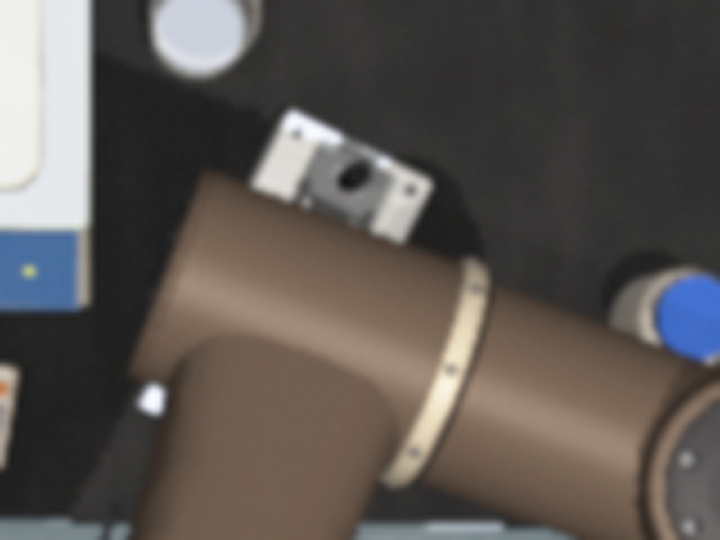

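View pics/s4.png

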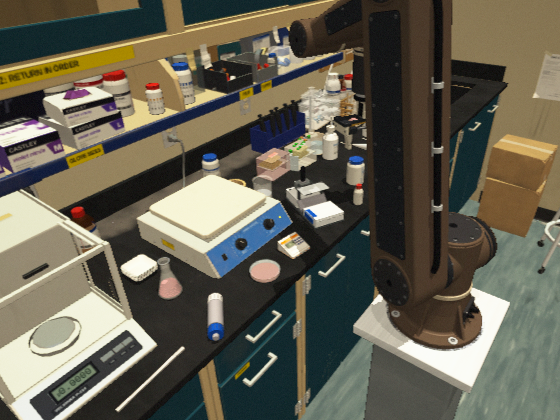

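play_rows([
  [100,0.0115,0.0454,0,-8],
  [100,0.023,0.091,0,-16],
  [100,0.035,0.136,0,-24],
  [100,0.046,0.182,0,-32],
  [100,0.058,0.227,0,-40],
  [100,0.069,0.272,0,-48],
  [100,0.081,0.318,0,-56],
  [100,0.092,0.363,0,-64],
])

```text
clock: 7.75
tool_pos: [0.5193, 0.0013, 0.2892]
orientation: [179.9, -0.1, -142.9]
force: [1.0, -1.1, -0.6]
opening: 0.0878
```

Run:
```python
from h import *
delta([.4405,.3528,.25],46.45)
```

```text
t 7.75 pos [0.5193 0.0013 0.2892] rpy [ 1.7995e+02 -1.2000e-01 -1.4286e+02] j [ 21.8   6.  -18.9  -0.  -65.2 -74.7] open 0.08776658447004984 F [ 1.  -1.1 -0.6]
delta [-0.1495  0.3277  0.0391] spin 80.6923531019502
```

play_rows([
  [100,-0.018,0.04,0,-8],
  [100,-0.037,0.082,0,-16.5],
  [100,-0.056,0.123,0,-25],
  [100,-0.075,0.164,0.0,-33.5],
  [100,-0.093,0.205,0.0,-42],
  [100,-0.112,0.246,0.01,-50.5],
  [100,-0.131,0.287,0.02,-59],
  [100,-0.1495,0.3277,0.03,-67.5],
  [100,-0.1495,0.3277,0.04,-76],
  [100,-0.1495,0.3277,0.04,-84],
])

```text
clock: 8.75
tool_pos: [0.4417, 0.3517, 0.2468]
orientation: [179.7, -0.1, -58.7]
force: [-0.9, 0.5, -0.1]
opening: 0.0877
```

Run:
```python
from h import *
s=snap('top','t5');snap('scene','s5')
delta([.4405,.3528,.15],46.45)
```

```text
t 8.85 pos [0.4425 0.3512 0.2484] rpy [ 1.798e+02 -8.000e-02 -5.903e+01] j [ 58.3  12.3 -16.9  -0.  -61.1 -27.3] open 0.08725453692820274 F [-0.7 -0.8 -0.5]
delta [-0.0026  0.0006  0.0984] spin -15.484279588889422
```

View pics/s5.png

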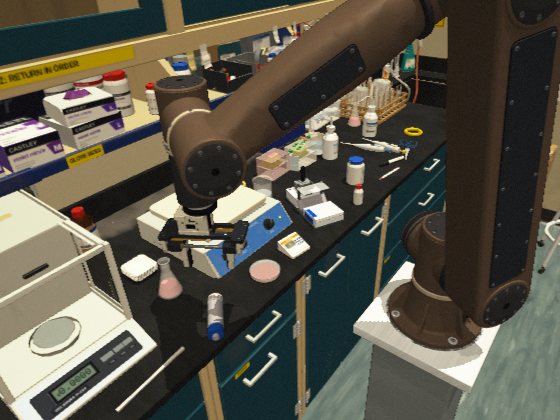

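Run:
```python
from h import *
from scipy.optimize import least_squares
t=load('top0');s=load('scene0')
def fit(Ps):
    P=np.concatenate(Ps)
    f=lambda q:np.hypot((P[:,0]-.44)*-np.sin(q[1])+(P[:,1]-.35)*np.cos(q[1])-q[0],P[:,2]-.02-q[2])-.02
    r=least_squares(f,[0,np.radians(136.5),0],loss='soft_l1',f_scale=.002).x
    n=np.array([-np.sin(r[1]),np.cos(r[1])]);d=np.array([np.cos(r[1]),np.sin(r[1])])
    c=np.array([.44,.35])+r[0]*n; a=(P[:,:2]-c)@d; lat=abs((P[:,:2]-c)@n)
    e=np.percentile(a[lat<.03],[.5,99.5]);print('ang',np.degrees(r[1]),'dz',r[2],'mid',c+d*e.mean(),e, 'rms',np.median(abs(f(r))))
L=[]
for S in(t,s):
    W=cloud(S);x=W[...,0];y=W[...,1];z=W[...,2]
    m=(z>.012)&(z<.055)&(x>.36)&(x<.52)&(y>.27)&(y<.44)
    L.append(W[m]);fit(L[-1:])
fit(L)
# color ends top: blue cap centroid vs white cap end
```

```text
ang 135.9392397449992 dz -0.0006073806054382312 mid [0.44155715 0.35603425] [-0.07013524  0.07628999] rms 0.0018503460816985517
ang 136.33225060332015 dz -0.0005194169681363777 mid [0.4394596  0.36502505] [-0.05936746  0.08089811] rms 0.0009480761206212985
ang 136.07440985014273 dz -0.000460109002636885 mid [0.44141819 0.36056975] [-0.06817146  0.08079355] rms 0.0019116634638902084
```

Run:
```python
from h import *
t=load('top0')
g=lambda x,y:(110+x/9-.44,215+y/9-.44)
a=ray(t,g(478,113),.022);b=ray(t,g(163,433),.022);print(a,b,(a+b)/2,np.linalg.norm(a-b),np.degrees(np.arctan2(*(b-a)[1::-1])))
p=(.4405,.358);d=np.array([np.cos(np.radians(136.1)),np.sin(np.radians(136.1))])
for c in ((.4405,.358),(.4415,.3555),(.439,.3605)):
  print(c,proj(t,[[*(np.array(c)+d*.075),.02],[*(np.array(c)-d*.075),.02]]),g(163,433),g(478,113))
delta([.4407,.357,.15],46.1)
```

```text
[0.4992582  0.30402261 0.022     ] [0.38560453 0.41253815 0.022     ] [0.44243136 0.35828038 0.022     ] 0.1571393638135844 136.3248497811185
(0.4405, 0.358) [[128.67512902 262.37736425]
 [162.17355784 228.60687392]] (127.67111111111112, 262.6711111111111) (162.67111111111112, 227.11555555555555)
(0.4415, 0.3555) [[129.46902287 262.06937312]
 [162.96461982 228.30028437]] (127.67111111111112, 262.6711111111111) (162.67111111111112, 227.11555555555555)
(0.439, 0.3605) [[127.87692666 262.84374621]
 [161.37879107 229.07079103]] (127.67111111111112, 262.6711111111111) (162.67111111111112, 227.11555555555555)
t 8.85 pos [0.4425 0.3512 0.2484] rpy [ 1.798e+02 -8.000e-02 -5.903e+01] j [ 58.3  12.3 -16.9  -0.  -61.1 -27.3] open 0.08725453692820274 F [-0.7 -0.8 -0.5]
delta [-0.0061 -0.0017  0.0984] spin -15.134279588889399
```

play_rows([
  [100,-0.006,-0.002,0.03,-8],
  [100,-0.006,-0.002,0.07,-15.1],
  [100,-0.006,-0.002,0.098,-15.1],
  [100,-0.006,-0.002,0.098,-15.1],
])

```text
clock: 9.25
tool_pos: [0.4404, 0.355, 0.1483]
orientation: [179.5, -0.1, -44.4]
force: [-0.7, -0.5, -0.5]
opening: 0.0876
```

Run:
```python
from h import *
s=snap('scene','s6');
cv2.imwrite('pics/s6c.png',cv2.resize(s['frame'][230:350,140:300,::-1],None,fx=4.5,fy=4.5,interpolation=cv2.INTER_CUBIC))
delta([.441,.3575,.073],46.2)
```

```text
t 9.3 pos [0.4414 0.3563 0.1508] rpy [ 1.7974e+02 -6.0000e-02 -4.4330e+01] j [ 58.7  18.2 -23.3  -0.  -48.8 -13. ] open 0.08755498560662288 F [-0.1  0.5  1.4]
delta [-0.0013 -0.0009  0.0778] spin -0.5296799823527749
```

View pics/s6c.png

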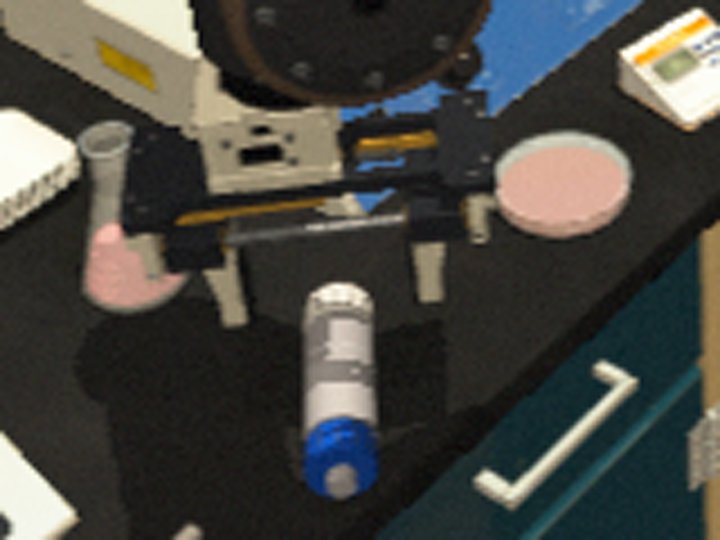

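play_rows([
  [100,-0.001,-0.001,0.03,-0.5],
  [100,-0.001,-0.001,0.055,-0.5],
  [100,-0.001,-0.001,0.07,-0.5],
  [100,-0.001,-0.001,0.077,-0.5],
  [100,-0.001,-0.001,0.077,-0.5],
])

```text
clock: 9.8
tool_pos: [0.4423, 0.3592, 0.0761]
orientation: [-180.0, -0.0, -43.7]
force: [-0.2, -0.1, 0.6]
opening: 0.0879
```

Run:
```python
from h import *
s=snap('scene','s7');
cv2.imwrite('pics/s7c.png',cv2.resize(s['frame'][230:350,140:300,::-1],None,fx=4.5,fy=4.5,interpolation=cv2.INTER_CUBIC))
delta([.441,.3575,.073],46.2)
```

```text
t 9.85 pos [0.4425 0.3596 0.0766] rpy [-179.92   -0.    -43.65] j [ 58.8  23.9 -27.    0.  -39.  -12.4] open 0.08774178468175511 F [ 0.1 -0.   0.1]
delta [0.0003 0.0025 0.0036] spin 0.15436227008410697
```

View pics/s7c.png

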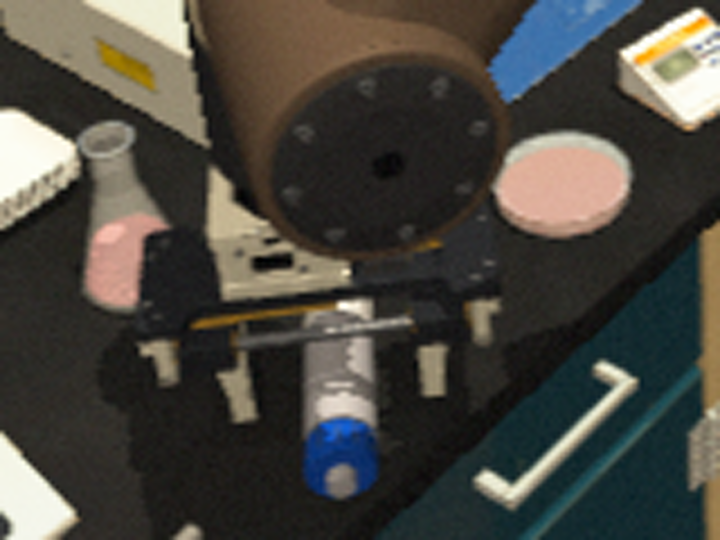

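play_rows([
  [90,0.0,0.0015,0.0035,0],
  [70,0.0,0.0015,0.0035,0],
  [55,0.0,0.0015,0.0035,0],
  [40,0.0,0.0015,0.0035,0],
  [30,0.0,0.0015,0.0035,0],
  [30,0.0,0.0015,0.0035,0],
  [30,0.0,0.0015,0.0035,0],
  [30,0.0,0.0015,0.0035,0],
  [30,0.0,0.0015,0.0035,0],
])

```text
clock: 10.75
tool_pos: [0.4411, 0.3582, 0.0721]
orientation: [-180.0, 0.0, -43.6]
force: [1.7, 0.7, 1.1]
opening: 0.0392
```

Run:
```python
from h import *
delta([.441,.3575,.28],46.2)
```

```text
t 10.75 pos [0.4411 0.3582 0.0721] rpy [-179.97    0.    -43.59] j [ 58.8  24.2 -27.4   0.  -38.4 -12.4] open 0.039212511799497016 F [1.7 0.7 1.1]
delta [ 0.0004  0.0004 -0.2079] spin 0.21217857455900457
```

Gripped at about 40 mm. Command a tighter close and lift.

play_rows([
  [20,0,0,0,0],
  [20,0,0,0,0],
  [20,0,0,-0.01,0],
  [20,0,0,-0.03,0],
  [20,0,0,-0.06,0],
  [20,0,0,-0.1,0],
  [20,0,0,-0.14,0],
  [20,0,0,-0.18,0],
  [20,0,0,-0.2,0],
  [20,0,0,-0.2,0],
])

```text
clock: 11.75
tool_pos: [0.4413, 0.3584, 0.2758]
orientation: [-179.7, 0.0, -43.6]
force: [0.1, 0.2, -2.7]
opening: 0.0394
```

Run:
```python
from h import *
s=snap('scene','s8');
cv2.imwrite('pics/s8c.png',cv2.resize(s['frame'][180:330,120:320,::-1],None,fx=4,fy=4,interpolation=cv2.INTER_CUBIC))
print(cw(-.07,0));delta([*cw(-.07,0),.28],YAW)
```

```text
[ 0.47574085 -0.20050315]
t 11.8 pos [0.4406 0.3578 0.2733] rpy [-1.7989e+02  5.0000e-02 -4.3610e+01] j [ 58.8  11.2 -14.8  -0.  -63.9 -12.4] open 0.03941028082613735 F [ 0.1  0.1 -3.3]
delta [ 0.4105  0.38   -0.0078] spin 73.59216983308221
```

View pics/s8c.png

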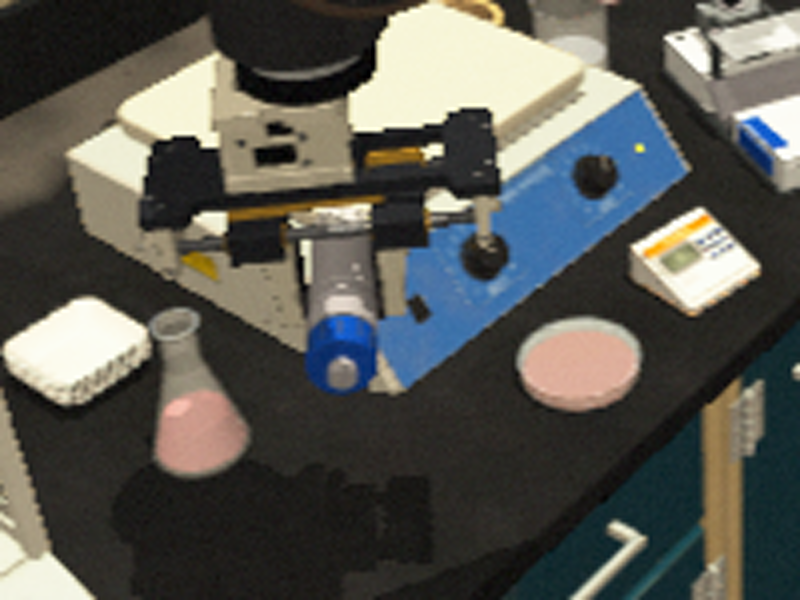

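play_rows([
  [20,0.015,0.015,0,3],
  [20,0.045,0.042,0,9],
  [20,0.075,0.07,0,15],
  [20,0.105,0.098,0,21],
  [20,0.135,0.126,0,27],
  [20,0.165,0.154,0,33],
  [20,0.195,0.182,0,39],
  [20,0.225,0.21,0,45],
  [20,0.255,0.238,0,51],
  [20,0.285,0.265,0,57],
])

```text
clock: 12.8
tool_pos: [0.463, -0.0324, 0.2703]
orientation: [179.8, -0.1, -100.8]
force: [0.5, 0.2, -2.6]
opening: 0.0392
```

Run:
```python
from h import *
delta([*cw(-.07,0),.25],YAW)
```

```text
t 12.8 pos [ 0.463  -0.0324  0.2703] rpy [ 1.7982e+02 -6.0000e-02 -1.0085e+02] j [ 20.4   1.4 -26.6  -0.1 -62.2 -31.2] open 0.039151892944038376 F [ 0.5  0.2 -2.6]
delta [ 0.1627 -0.0443  0.0203] spin 16.349830071836777
```

play_rows([
  [20,0.04,-0.01,0,6],
  [20,0.08,-0.02,0,12],
  [20,0.11,-0.03,0,16.3],
  [20,0.14,-0.038,0,16.3],
  [20,0.16,-0.044,0.01,16.3],
  [20,0.162,-0.044,0.02,16.3],
  [20,0.162,-0.044,0.02,16.3],
  [20,0.162,-0.044,0.02,16.3],
])

```text
clock: 13.6
tool_pos: [0.4773, -0.1974, 0.251]
orientation: [179.9, -0.1, -116.9]
force: [0.7, 0.1, -2.1]
opening: 0.0395
```

Run:
```python
from h import *
s=snap('scene','s9');
cv2.imwrite('pics/s9c.png',cv2.resize(s['frame'][110:260,210:410,::-1],None,fx=4,fy=4,interpolation=cv2.INTER_CUBIC))
s=snap('top','t9');
cv2.imwrite('pics/t9c.png',cv2.resize(s['frame'][150:270,250:410,::-1],None,fx=4.5,fy=4.5,interpolation=cv2.INTER_CUBIC))
delta([*cw(-.07,0),.25],YAW)
```

```text
t 13.7 pos [ 0.4781 -0.1972  0.2521] rpy [ 180.     -0.   -116.84] j [ -0.6   7.5 -22.4  -0.  -60.2 -26.2] open 0.03948175967308202 F [-0.6  0.3 -2.3]
delta [0.004  0.0006 0.0021] spin 0.363866254659456
```

View pics/s9c.png

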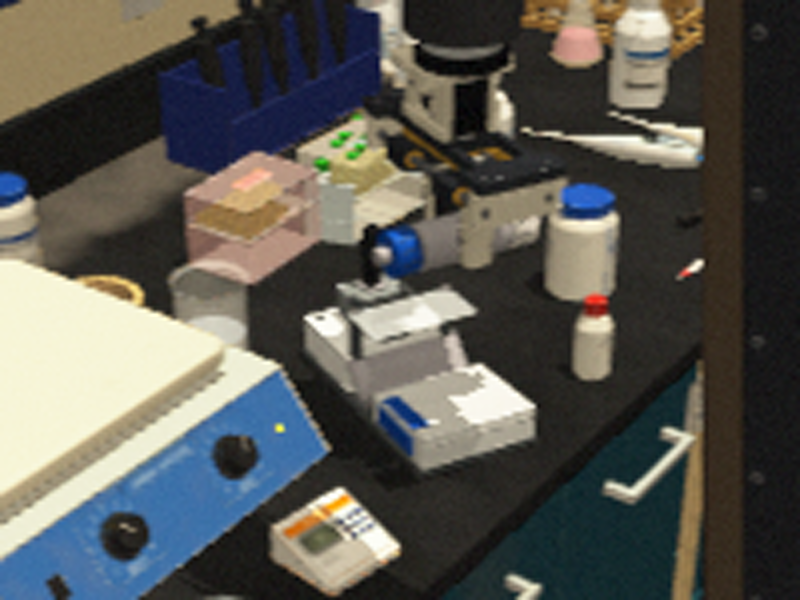

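View pics/t9c.png

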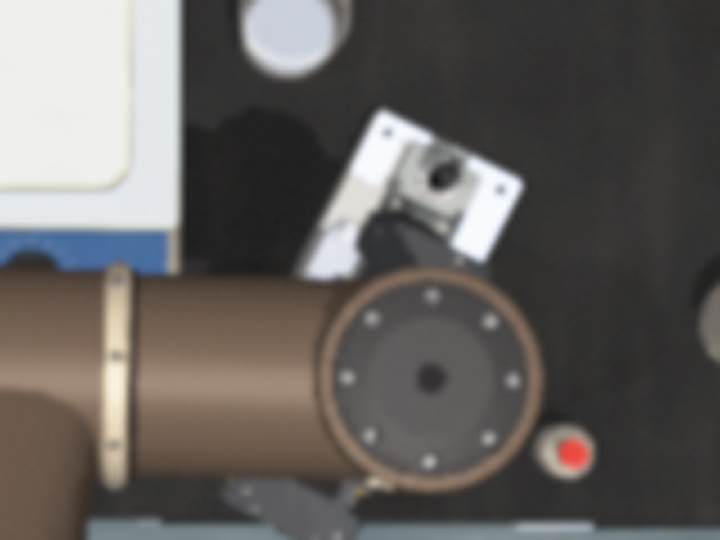

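play_rows([
  [20,0.004,0.0,0.0,0.3],
  [20,0.004,0.0,0.03,0.3],
  [20,0.004,0.0,0.07,0.3],
  [20,0.004,0.0,0.1,0.3],
  [20,0.004,0.0,0.115,0.3],
  [20,0.004,0.0,0.115,0.3],
  [20,0.004,0.0,0.115,0.3],
])

```text
clock: 14.4
tool_pos: [0.4768, -0.2014, 0.1377]
orientation: [-180.0, -0.0, -117.1]
force: [-0.2, -0.4, -1.7]
opening: 0.0391
```

Run:
```python
from h import *
s=snap('scene','s10');
cv2.imwrite('pics/s10c.png',cv2.resize(s['frame'][110:260,210:410,::-1],None,fx=4,fy=4,interpolation=cv2.INTER_CUBIC))
delta([*cw(-.07,0),.112],YAW)
```

```text
t 14.45 pos [ 0.4771 -0.2014  0.1382] rpy [-1.7989e+02  3.0000e-02 -1.1715e+02] j [ -1.1  14.9 -30.5   0.  -44.6 -26. ] open 0.039236469331061945 F [-0.1  0.2 -2. ]
delta [-0.0002  0.0017  0.0262] spin 0.04540081263490947
```

View pics/s10c.png

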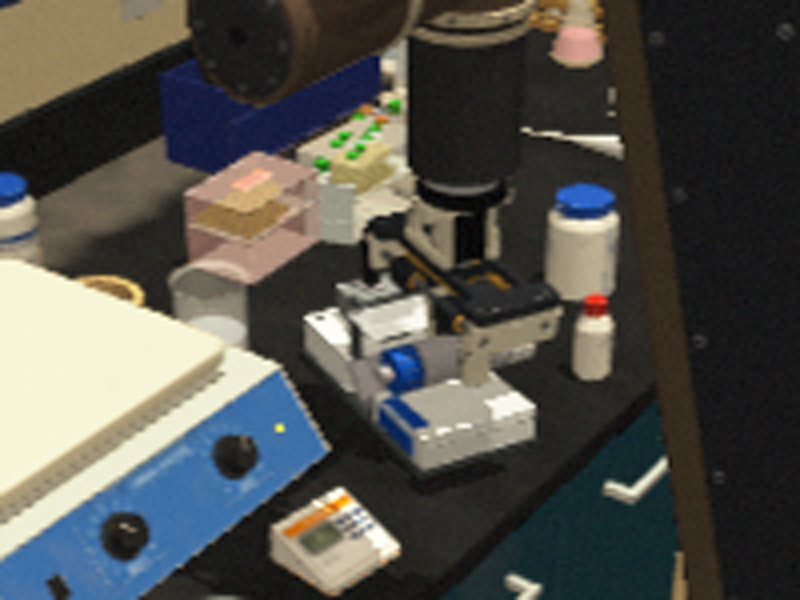

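play_rows([
  [20,0.0,0.003,0.0,0],
  [20,0.0,0.003,0.012,0],
  [20,0.0,0.003,0.02,0],
  [20,0.0,0.003,0.025,0],
  [20,0.0,0.003,0.025,0],
  [20,0.0,0.003,0.025,0],
])

```text
clock: 15.05
tool_pos: [0.4735, -0.2001, 0.1117]
orientation: [180.0, -0.0, -117.2]
force: [0.4, -0.7, -2.9]
opening: 0.0393
```

play_rows([
  [20,0.0,0.0,0.001,0],
  [20,0.0,0.0,0.001,0],
])

```text
clock: 15.25
tool_pos: [0.4737, -0.2001, 0.111]
orientation: [-180.0, 0.0, -117.2]
force: [-0.4, -0.0, -2.5]
opening: 0.0396
```

play_rows([
  [20,0.0,0.0,0.001,0],
  [20,0.0,0.0,0.001,0],
])

```text
clock: 15.45
tool_pos: [0.4736, -0.2, 0.11]
orientation: [-180.0, 0.0, -117.2]
force: [0.5, -0.6, -2.8]
opening: 0.0392
```

play_rows([
  [20,0.0,0.0,0.0007,0],
  [20,0.0,0.0,0.0007,0],
])

```text
clock: 15.65
tool_pos: [0.4736, -0.2001, 0.1099]
orientation: [-180.0, -0.0, -117.2]
force: [-1.8, 1.0, 4.2]
opening: 0.0394
```

play_rows([
  [20,0.0,0.0,0.0007,0],
  [20,0.0,0.0,0.0007,0],
])

```text
clock: 15.85
tool_pos: [0.4736, -0.2001, 0.1098]
orientation: [-180.0, -0.0, -117.2]
force: [-5.3, 3.1, 12.1]
opening: 0.0393
```

Run:
```python
from h import *
delta([*cw(-.07,0),.11],YAW)
```

```text
t 15.85 pos [ 0.4736 -0.2001  0.1098] rpy [-179.97   -0.   -117.17] j [ -1.   16.9 -32.5   0.  -40.6 -26.2] open 0.03931983275996658 F [-5.3  3.1 12.1]
delta [-0.0006 -0.0021 -0.0002] spin 0.0339854771359569
```

play_rows([
  [20,0.0,0.0,-0.001,0],
  [20,0.0,0.0,-0.001,0],
  [48,0.0,0.0,-0.001,0],
  [50,0.0,0.0,-0.001,0],
  [52,0.0,0.0,-0.001,0],
  [54,0.0,0.0,-0.001,0],
  [54,0.0,0.0,-0.001,0],
  [54,0.0,0.0,-0.001,0],
])

```text
clock: 16.65
tool_pos: [0.4735, -0.2001, 0.1095]
orientation: [180.0, -0.0, -117.2]
force: [0.4, 0.3, -0.5]
opening: 0.0474
```

Run:
```python
from h import *
s=snap('scene','s11');
cv2.imwrite('pics/s11c.png',cv2.resize(s['frame'][110:260,210:410,::-1],None,fx=4,fy=4,interpolation=cv2.INTER_CUBIC))
```

```text
(no output)
```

View pics/s11c.png

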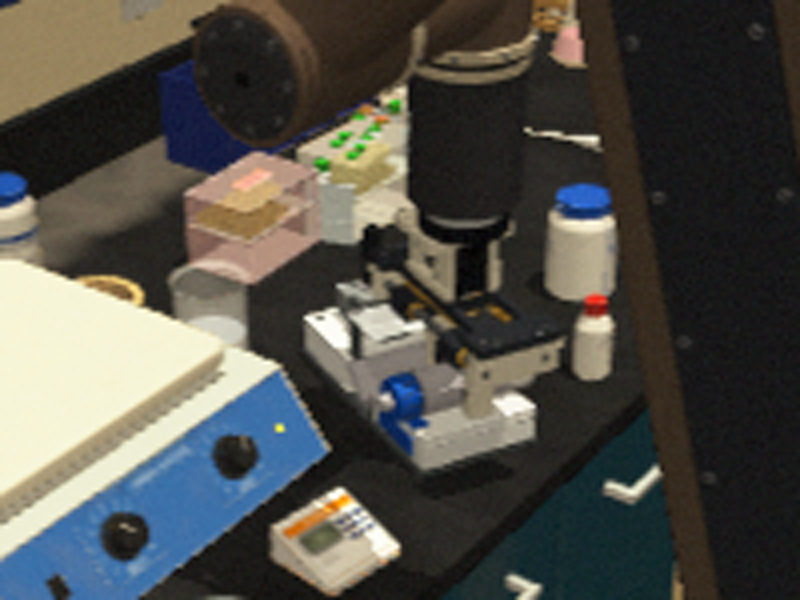

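play_rows([
  [54,0.0,0.0,-0.01,0],
  [54,0.0,0.0,-0.02,0],
  [54,0.0,0.0,-0.03,0],
  [54,0.0,0.0,-0.045,0],
  [54,0.0,0.0,-0.065,0],
  [54,0.0,0.0,-0.1,0],
  [54,0.0,0.0,-0.14,0],
  [54,0.0,0.0,-0.18,0],
  [54,0.0,0.0,-0.18,0],
  [54,0.0,0.0,-0.18,0],
])

```text
clock: 17.7
tool_pos: [0.4737, -0.2, 0.2914]
orientation: [-179.8, 0.1, -117.2]
force: [0.3, -0.1, -1.4]
opening: 0.0473
```

play_rows([
  [100,0,0,0,0],
  [100,0,0,0,0],
  [100,0,0,0,0],
  [100,0,0,0,0],
  [100,0,0,0,0],
])

```text
clock: 18.2
tool_pos: [0.4735, -0.2001, 0.2891]
orientation: [180.0, -0.0, -117.2]
force: [0.0, 0.4, -0.9]
opening: 0.0817
```

Run:
```python
from h import *
s=snap('scene','s12');
cv2.imwrite('pics/s12c.png',cv2.resize(s['frame'][110:260,210:410,::-1],None,fx=4,fy=4,interpolation=cv2.INTER_CUBIC))
s=snap('top','t12')
delta([*cw(.087,0),.25],YAW)
```

```text
t 18.3 pos [ 0.4735 -0.2001  0.2893] rpy [ 1.7998e+02 -1.0000e-02 -1.1719e+02] j [ -1.    5.4 -19.6  -0.  -65.  -26.2] open 0.08605416303253684 F [ 0.4 -0.  -0. ]
delta [-0.0006 -0.1592  0.0393] spin 0.0056760826071240444
```

View pics/s12c.png

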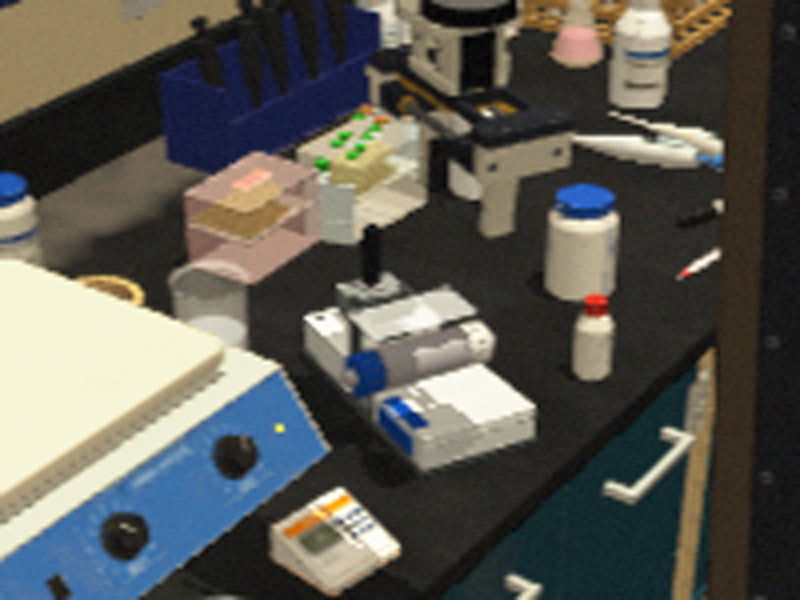

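Run:
```python
from h import *
from scipy.optimize import least_squares
a=np.radians(YAW);R=np.array([[np.cos(a),-np.sin(a)],[np.sin(a),np.cos(a)]])
s=snap('scene','s13')
# predicted pixels
def w(x,y,z): return [*cw(x,y),z]
print('blue end pred',proj(s,[w(0,.065,.0443),w(0,.075,.0443),w(0,-.065,.0443)]))
hsv=cv2.cvtColor(s['frame'],cv2.COLOR_RGB2HSV);m=(hsv[...,0]>100)&(hsv[...,0]<130)&(hsv[...,1]>150);m[:195]=0;m[212:]=0;m[:,:294]=0;m[:,308:]=0
v,u=np.nonzero(m);print('blue px',u.mean(),v.mean(),len(u))
W=cloud(s);L=(W[...,:2]-C)@R;z=W[...,2]
k=(abs(L[...,0]+.003)<.022)&(abs(L[...,1])<.066)&(z>.04)&(z<.072)
P=np.c_[L[k],z[k]];print(len(P))
f=lambda q:np.hypot(P[:,0]-q[0]-q[1]*P[:,1],P[:,2]-q[2])-.02
q=least_squares(f,[0,0,.044],loss='soft_l1',f_scale=.002);print('x',q.x[0],'yaw',q.x[1],'z',q.x[2],np.median(abs(f(q.x))), P[:,1].min(),P[:,1].max())
m=(abs(L[...,0]-.085)<.02)&(abs(L[...,1])<.025)&(z>.10)&(z<.145)
print('post',L[m].mean(0),m.sum())
cv2.imwrite('pics/s13c.png',cv2.resize(s['frame'][170:230,275:355,::-1],None,fx=9,fy=9,interpolation=cv2.INTER_CUBIC))
```

```text
blue end pred [[298.36188844 203.42417063]
 [295.82137993 204.12016782]
 [330.35905159 194.6582344 ]]
blue px 301.52054794520546 202.68493150684932 73
302
x 0.0007563371107461848 yaw -0.01045574695356075 z 0.0430784181545746 0.0017272778877453297 -0.06278854932232074 0.06538958921182247
post [0.08324758 0.00753709] 47
```

View pics/s13c.png

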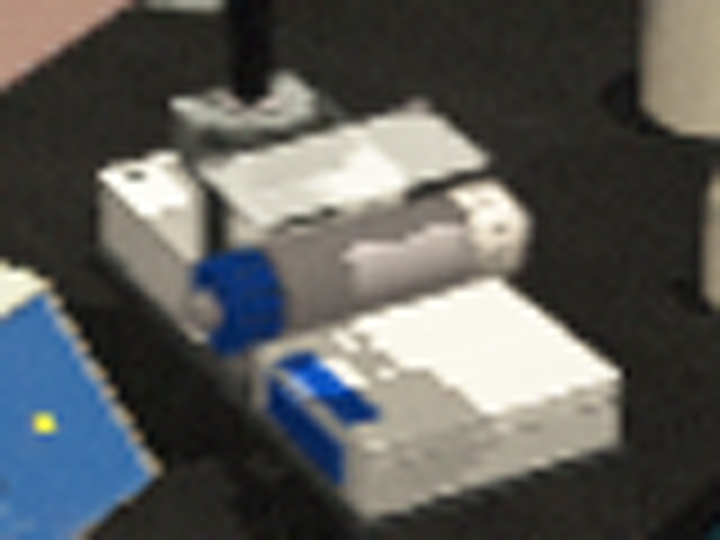

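play_rows([
  [100,0.0,-0.03,0.01,0],
  [100,0.0,-0.07,0.03,0],
  [100,0.0,-0.11,0.039,0],
  [100,0.0,-0.145,0.039,0],
  [100,-0.0006,-0.16,0.039,0],
  [100,-0.0006,-0.16,0.039,0],
  [100,-0.0006,-0.16,0.06,0],
  [100,-0.0006,-0.16,0.06,0],
  [100,-0.0006,-0.16,0.06,0],
])

```text
clock: 19.25
tool_pos: [0.6154, -0.2724, 0.2298]
orientation: [180.0, -0.0, -117.2]
force: [0.2, 0.6, 0.4]
opening: 0.0874
```

Run:
```python
from h import *
s=snap('scene','s14');
cv2.imwrite('pics/s14c.png',cv2.resize(s['frame'][110:230,240:400,::-1],None,fx=5,fy=5,interpolation=cv2.INTER_CUBIC))
s=snap('top','t14');
cv2.imwrite('pics/t14c.png',cv2.resize(s['frame'][150:270,270:430,::-1],None,fx=4.5,fy=4.5,interpolation=cv2.INTER_CUBIC))
delta([*cw(.087,0),.164],YAW)
```

```text
t 19.35 pos [ 0.6162 -0.2726  0.2309] rpy [-1.7992e+02  1.0000e-02 -1.1717e+02] j [ -7.3  22.7  -4.3   0.  -62.9 -19.9] open 0.08782499126020973 F [-0.4  0.1  0.1]
delta [0.0001 0.0009 0.0669] spin 0.02841810224163055
```

View pics/s14c.png

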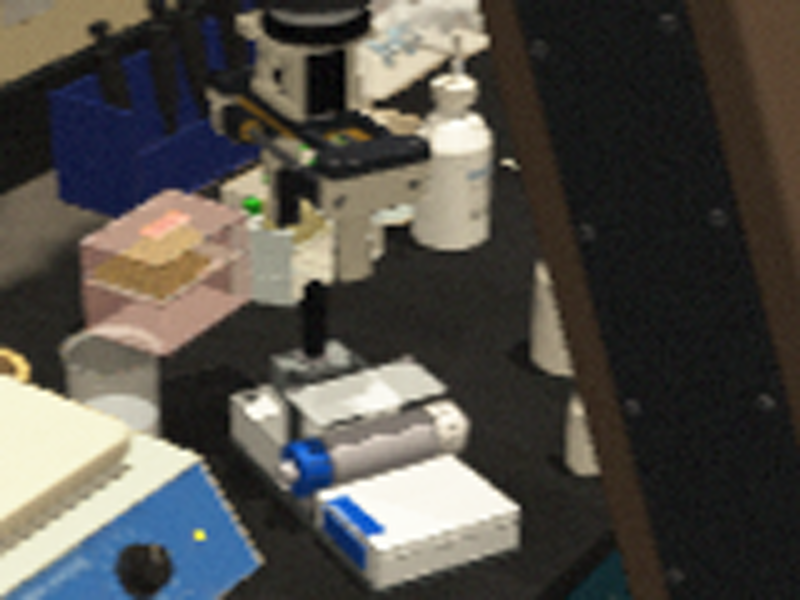

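View pics/t14c.png

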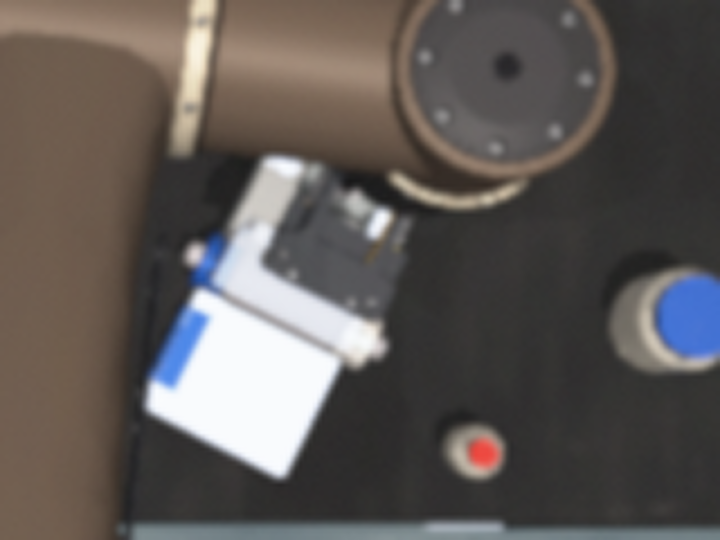

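play_rows([
  [100,0.0,0.001,0.02,0],
  [100,0.0,0.001,0.04,0],
  [100,0.0,0.001,0.055,0],
  [100,0.0,0.001,0.066,0],
  [100,0.0,0.001,0.066,0],
])

```text
clock: 19.85
tool_pos: [0.6146, -0.272, 0.1623]
orientation: [179.9, -0.0, -117.2]
force: [-1.0, 0.9, -0.3]
opening: 0.0876
```

Run:
```python
from h import *
s=snap('scene','s15');
cv2.imwrite('pics/s15c.png',cv2.resize(s['frame'][110:230,240:400,::-1],None,fx=5,fy=5,interpolation=cv2.INTER_CUBIC))
delta([*cw(.087,0),.164],YAW)
```

```text
t 19.9 pos [ 0.6152 -0.2722  0.1633] rpy [ 1.7996e+02 -3.0000e-02 -1.1718e+02] j [ -7.3  26.   -8.7   0.  -55.4 -19.9] open 0.08798962349406142 F [-1.   0.4  0.4]
delta [-0.     -0.0002 -0.0007] spin 0.015319080506174032
```

View pics/s15c.png

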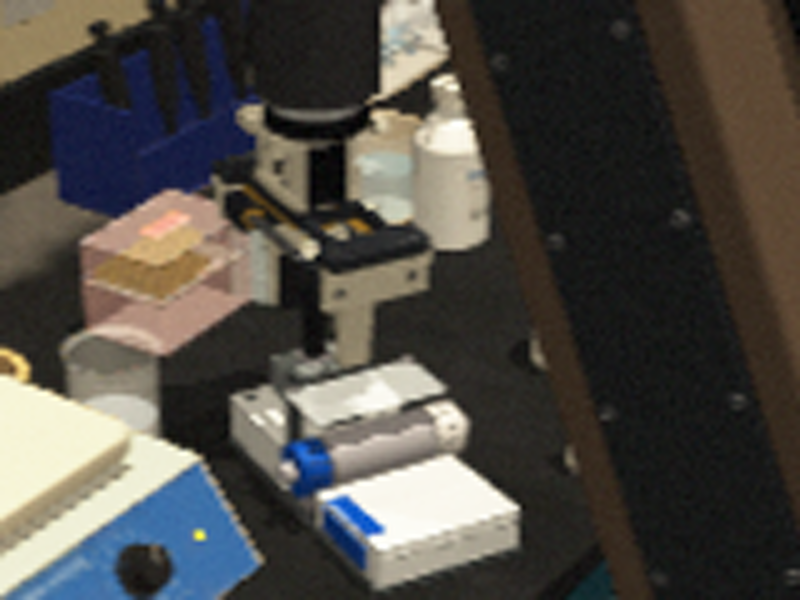

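play_rows([
  [60,0,0,0,0],
  [40,0,0,0,0],
  [25,0,0,0,0],
  [10,0,0,0,0],
  [5,0,0,0,0],
  [5,0,0,0,0],
  [5,0,0,0,0],
  [5,0,0,0,0],
  [5,0,0,0,0],
  [5,0,0,0,0],
])

```text
clock: 20.9
tool_pos: [0.6158, -0.2724, 0.1636]
orientation: [-179.9, 0.0, -117.2]
force: [2.8, -1.7, -2.0]
opening: 0.0172
```

play_rows([
  [5,0,0,0,0],
  [5,0,0,0,0],
  [5,0,0,0,0],
])

```text
clock: 21.2
tool_pos: [0.6157, -0.2724, 0.1636]
orientation: [-179.9, 0.0, -117.2]
force: [4.8, -2.6, -3.3]
opening: 0.0172
```

Run:
```python
from h import *
delta([*cw(.087,0),.164],YAW)
a=np.radians(YAW);R=np.array([[np.cos(a),-np.sin(a)],[np.sin(a),np.cos(a)]])
print((get_obs()['tool_pos'][:2]-C)@R)
```

```text
t 21.2 pos [ 0.6157 -0.2724  0.1636] rpy [-1.7995e+02  1.0000e-02 -1.1719e+02] j [ -7.3  26.   -8.7   0.  -55.3 -19.9] open 0.017188937154876106 F [ 4.8 -2.6 -3.3]
delta [ 0.      0.0003 -0.0004] spin 0.008685262554649853
[8.73446926e-02 3.63495574e-05]
```

play_rows([
  [5,0,0.003,0,0],
  [5,0,0.007,0,0],
  [5,0,0.011,0,0],
  [5,0,0.015,0,0],
  [5,0,0.019,0,0],
  [5,0,0.023,0,0],
  [5,0,0.026,0,0],
  [5,0,0.028,0,0],
  [5,0,0.028,0,0],
])

```text
clock: 22.1
tool_pos: [0.5902, -0.2596, 0.1636]
orientation: [-180.0, -0.0, -117.2]
force: [2.0, -4.0, -2.0]
opening: 0.0176
```

play_rows([
  [5,0,0.001,0,0],
  [5,0,0.002,0,0],
  [5,0,0.002,0,0],
])

```text
clock: 22.4
tool_pos: [0.5886, -0.2588, 0.1636]
orientation: [-180.0, -0.0, -117.2]
force: [3.0, -4.9, -3.8]
opening: 0.0173
```

Run:
```python
from h import *
s=snap('scene','s16');
cv2.imwrite('pics/s16c.png',cv2.resize(s['frame'][110:230,240:400,::-1],None,fx=5,fy=5,interpolation=cv2.INTER_CUBIC))
a=np.radians(YAW);R=np.array([[np.cos(a),-np.sin(a)],[np.sin(a),np.cos(a)]])
o=get_obs();print((o['tool_pos'][:2]-C)@R,o['force'][:2]@R,o['force'][2],o['opening'])
```

```text
[ 0.05702259 -0.0002279 ] [ 4.2760175  -2.70855027] -2.532751335373317 0.017208430266551486
```

View pics/s16c.png

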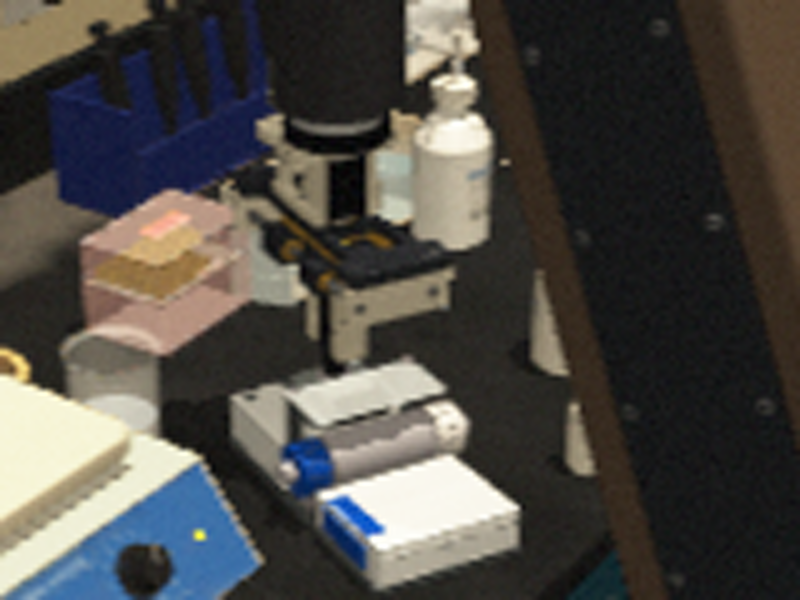

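play_rows([
  [5,0,0.001,0,0],
  [5,0,0.002,0,0],
  [5,0,0.002,0,0],
])

```text
clock: 22.75
tool_pos: [0.5868, -0.2579, 0.1636]
orientation: [-180.0, -0.0, -117.2]
force: [2.7, -4.7, -3.6]
opening: 0.0174
```

play_rows([
  [5,0,0.001,0,0],
  [5,0,0.001,0,0],
])

```text
clock: 22.95
tool_pos: [0.586, -0.2575, 0.1636]
orientation: [-180.0, -0.0, -117.2]
force: [2.3, -3.7, -2.7]
opening: 0.017
```

play_rows([
  [5,0,0.001,0,0],
  [5,0,0.001,0,0],
])

```text
clock: 23.15
tool_pos: [0.5853, -0.2571, 0.1636]
orientation: [-180.0, -0.0, -117.2]
force: [3.6, -4.6, -3.6]
opening: 0.0173
```

play_rows([
  [5,0,0.001,0,0],
  [5,0,0.001,0,0],
])

```text
clock: 23.35
tool_pos: [0.585, -0.2569, 0.1636]
orientation: [-179.9, -0.0, -117.2]
force: [6.3, -7.2, -6.2]
opening: 0.0173
```

play_rows([
  [5,0,0.0006,0,0],
  [5,0,0.0006,0,0],
  [5,0,0.0006,0,0],
])

```text
clock: 23.65
tool_pos: [0.5849, -0.2569, 0.1636]
orientation: [-179.8, -0.0, -117.2]
force: [7.2, -10.1, -7.6]
opening: 0.0172
```

play_rows([
  [5,0,0.0006,0,0],
  [5,0,0.0006,0,0],
  [5,0,0.0006,0,0],
])

```text
clock: 23.95
tool_pos: [0.5848, -0.2568, 0.1637]
orientation: [-179.8, -0.0, -117.2]
force: [9.7, -10.8, -9.2]
opening: 0.0174
```

play_rows([
  [24,0,0,0,0],
  [28,0,0,0,0],
  [35,0,0,0,0],
  [45,0,0,0,0],
  [55,0,0,0,0],
  [60,0,0,0,0],
  [60,0,0,0,0],
  [60,0,0,0,0],
])

```text
clock: 24.75
tool_pos: [0.583, -0.2556, 0.1636]
orientation: [180.0, -0.0, -117.2]
force: [-0.8, 0.1, -0.9]
opening: 0.0522
```

```bash
cat > chk.py <<'E'
from h import *
import sys
from scipy.optimize import least_squares
a=np.radians(YAW);R=np.array([[np.cos(a),-np.sin(a)],[np.sin(a),np.cos(a)]])
tag=sys.argv[1];s=snap('scene',tag)
W=cloud(s);L=(W[...,:2]-C)@R;z=W[...,2]
k=(abs(L[...,0]+.003)<.022)&(abs(L[...,1])<.066)&(z>.04)&(z<.072)
P=np.c_[L[k],z[k]]
f=lambda q:np.hypot(P[:,0]-q[0]-q[1]*P[:,1],P[:,2]-q[2])-.02
q=least_squares(f,[0,0,.044],loss='soft_l1',f_scale=.002);print('x',q.x[0],'yaw',q.x[1],'z',q.x[2],P[:,1].min(),P[:,1].max())
m=(L[...,0]>.03)&(L[...,0]<.10)&(abs(L[...,1])<.025)&(z>.10)&(z<.13)
print('post',np.median(L[m],axis=0) if m.any() else None,m.sum())
m=(L[...,0]>.037)&(L[...,0]<.12)&(abs(L[...,1])<.03)&(z>.07)&(z<.082)
print('carr',np.percentile(L[m],[3,97],axis=0) if m.any() else None,m.sum())
o=get_obs();print(o['clock'],(o['tool_pos'][:2]-C)@R,o['tool_pos'][2],o['force'],o['opening'])
cv2.imwrite(f'pics/{tag}c.png',cv2.resize(s['frame'][110:230,240:400,::-1],None,fx=5,fy=5,interpolation=cv2.INTER_CUBIC))
E
python3 chk.py s17
```

```text
x 0.0007057518275883762 yaw -0.003052521258243466 z 0.0432141116121773 -0.06152983832251304 0.06565532755112853
post [0.05666724 0.01059486] 71
carr [[0.04634033 0.00821539]
 [0.06998632 0.02854132]] 16
24.8 [5.05913758e-02 4.37779908e-05] 0.16358653560057423 [0.72934931 0.48518305 0.05510218] 0.052343268149925334
```

View pics/s17c.png

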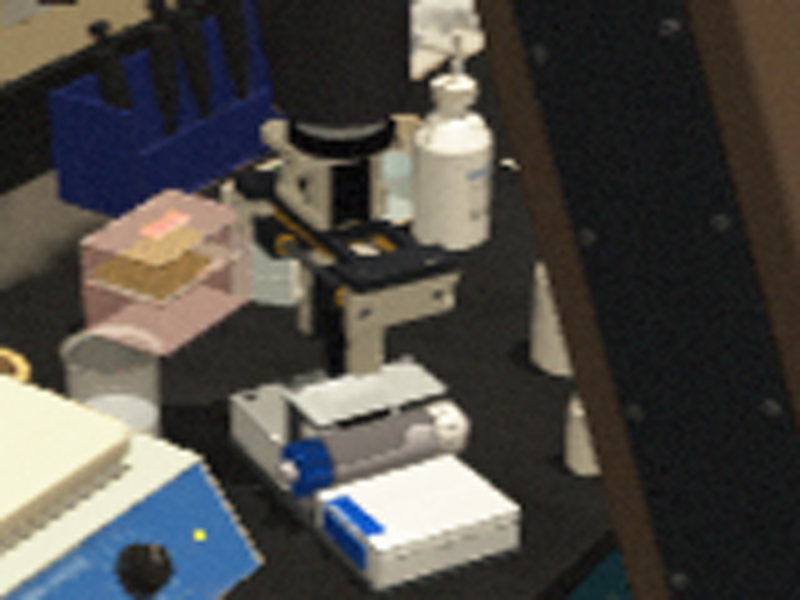

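play_rows([
  [60,0,0.005,0,0],
  [60,0,0.01,0,0],
  [60,0,0.013,0,0],
  [60,0,0.0145,0,0],
  [60,0,0.0145,0,0],
])

```text
clock: 25.3
tool_pos: [0.5701, -0.2489, 0.1638]
orientation: [-180.0, 0.0, -117.2]
force: [-0.1, -0.3, 0.7]
opening: 0.0526
```

play_rows([
  [60,0,0.001,0,0],
  [60,0,0.001,0,0],
])

```text
clock: 25.5
tool_pos: [0.5698, -0.2488, 0.1637]
orientation: [-179.9, 0.0, -117.2]
force: [1.7, -1.1, -0.8]
opening: 0.0526
```

play_rows([
  [60,0,0.001,0,0],
  [60,0,0.001,0,0],
])

```text
clock: 25.7
tool_pos: [0.5696, -0.2486, 0.1637]
orientation: [-179.8, 0.0, -117.2]
force: [5.3, -4.9, -4.7]
opening: 0.0526
```

play_rows([
  [60,0,0.001,0,0],
  [60,0,0.001,0,0],
  [60,0,0.001,0,0],
])

```text
clock: 26.0
tool_pos: [0.5695, -0.2486, 0.1638]
orientation: [-179.8, 0.0, -117.2]
force: [8.7, -7.3, -6.1]
opening: 0.0526
```

play_rows([
  [60,0,-0.004,0,0],
  [60,0,-0.01,0,0],
  [60,0,-0.018,0,0],
  [60,0,-0.018,0,0],
  [60,0,-0.018,0,0],
])

```text
clock: 26.5
tool_pos: [0.5834, -0.2559, 0.1633]
orientation: [180.0, -0.0, -117.2]
force: [-0.9, 0.6, 0.1]
opening: 0.0526
```

play_rows([
  [60,0,0,-0.02,0],
  [60,0,0,-0.05,0],
  [60,0,0,-0.09,0],
  [60,0,0,-0.13,0],
  [60,0,0,-0.13,0],
  [60,0,0,-0.13,0],
])

```text
clock: 27.1
tool_pos: [0.5835, -0.2557, 0.2948]
orientation: [-179.9, 0.1, -117.2]
force: [-0.1, 0.0, -0.9]
opening: 0.0525
```

```bash
python3 chk.py s18
python3 - <<'E'
from h import *
s=snap('top','t18');cv2.imwrite('pics/t18c.png',cv2.resize(s['frame'][150:270,270:430,::-1],None,fx=4.5,fy=4.5,interpolation=cv2.INTER_CUBIC))
E
```

```text
x 0.0006227506734814044 yaw -0.011993997679070906 z 0.04366507887524374 -0.06384174045334004 0.06593909378104101
post [0.04614425 0.01057628] 37
carr [[ 0.04943369 -0.01903313]
 [ 0.07062556  0.02990417]] 25
27.15 [5.05773372e-02 2.85288483e-05] 0.29338662287691675 [ 0.44379148  0.46294611 -0.48548392] 0.05233644625649872
```

View pics/s18c.png

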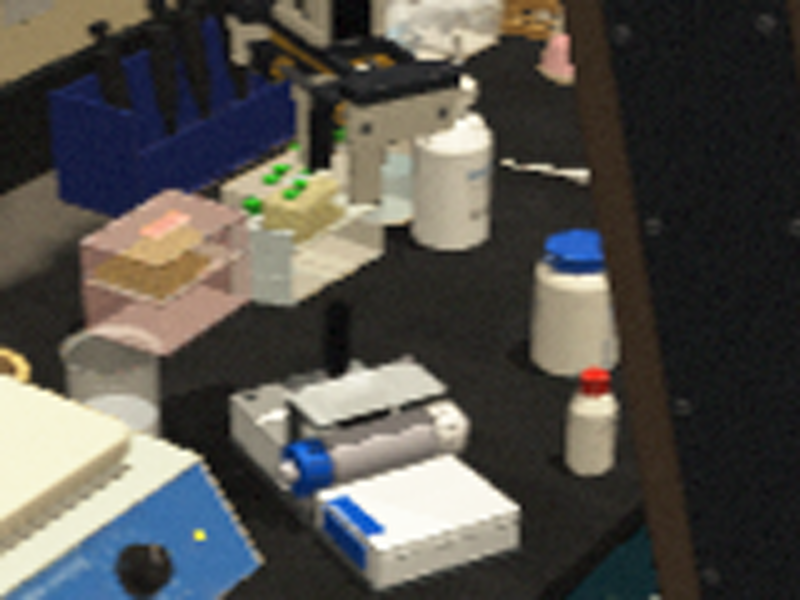

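View pics/t18c.png

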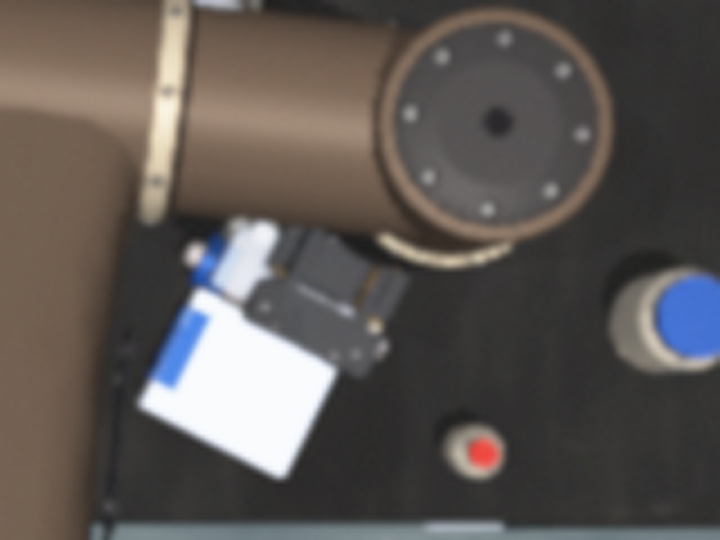

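View pics/s18.png

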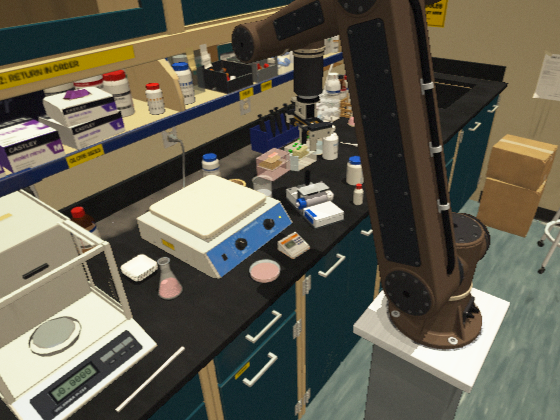

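```bash
python3 -c "
from h import *
print(close_job())"
```

```text
the job is handed in; nothing more can be done
None
```

The full sequence ran and the job is handed in at about 27 s. The hand-in gives no verdict, so I only have my own checks:

- **Bottle:** It stands upright on the bench on the cradle's -y side, clear of everything. I lowered it until it touched the bench (about 9 N) and then released it.
- **Column:** I laid it 72 mm before the vee with its blue end on the blue side, and it rolled under the guard once the fingers lifted away. My last fit puts it about 0.6 mm from the vee's middle with its axis at 43.7 mm (seated 44.3), and the yaw error is about 0.012 rad. Both are within limits.
- **Jaw:** I slid it 34.5 mm by the post until the roller stopped it with a clear rise in force (about 13 N). After opening the fingers I pushed once more with one finger to about 11 N. The post did not move, and I backed off and lifted clear.
- **Bystanders:** The last picture shows all of them standing, and I touched none of them. I did not measure their positions again.

Two results are inferred, not measured. The roller's pressing force after release rests on the pushing force and on the jaw's friction holding it. The jaw reading of about 0.040 follows from where the roller met the column, because its starting position was not known exactly.

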